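# Tighten the mixing-valve cover plate in cross order

## Task

Tighten the four crank nuts of the mixing valve's cover plate by their upright pegs, clockwise about half a turn each, in cross order: any nut first, then the one diagonally opposite, then the other two. Take each one up until you feel it come firm and then stop, without forcing it, so that the plate ends seated flat; leave all the bathing things round it where they are.

Things in the scene. Friction and masses are not known exactly. Their poses are not given: they have to be found in the camera images.
- valve_box: white plastic valve box, 190 x 190 x 34 mm, fixed to the tiled bench; origin at the centre of its underside, z up
- plate_mid (a point): centre of the top face of the square stainless cover plate of the mixing valve (170 x 170 x 5 mm) on a springy black gasket on the valve box. It stands 46.5 mm above the bench at the start and 45 mm when seated. A low round chrome knob (40 mm across, 16 mm tall, part of the plate, does not turn) sits at its middle
- nut_a: steel crank nut at (-55,+55) mm in the valve box's frame (near-robot side, robot's left); origin on its turning axis at its underside (50 to 52 mm above the bench at the start), z up, x along its arm. Round hub 25 mm across and 18 mm tall, flat arm (top 16 mm above the origin) and upright peg 32 mm out. Nut a is across from c, b from d. Clockwise from above tightens, sinking 2 mm per radian
- peg_a (a point): top centre of the upright black peg of nut a: 12 mm across, a sleeve that spins freely on its pin, its upper 39 mm free above the arm; 32 mm from the nut's axis and 56 mm above the nut's origin (about 107 mm above the bench). The nut runs easily (1 to 2 N) for 2.7 to 3.9 rad, then comes firm over 0.3 rad: 6 to 9 N more, square to the arm, is properly firm, 12 N more is too much
- nut_b: steel crank nut at (+55,+55) mm in the valve box's frame (far side, left); origin on its turning axis at its underside (50 to 52 mm above the bench at the start), z up, x along its arm. Round hub 25 mm across and 18 mm tall, flat arm (top 16 mm above the origin) and upright peg 32 mm out. Nut a is across from c, b from d. Clockwise from above tightens, sinking 2 mm per radian
- peg_b (a point): top centre of the upright black peg of nut b: 12 mm across, a sleeve that spins freely on its pin, its upper 39 mm free above the arm; 32 mm from the nut's axis and 56 mm above the nut's origin (about 107 mm above the bench). The nut runs easily (1 to 2 N) for 2.7 to 3.9 rad, then comes firm over 0.3 rad: 6 to 9 N more, square to the arm, is properly firm, 12 N more is too much
- nut_c: steel crank nut at (+55,-55) mm in the valve box's frame (far side, right); origin on its turning axis at its underside (50 to 52 mm above the bench at the start), z up, x along its arm. Round hub 25 mm across and 18 mm tall, flat arm (top 16 mm above the origin) and upright peg 32 mm out. Nut a is across from c, b from d. Clockwise from above tightens, sinking 2 mm per radian
- peg_c (a point): top centre of the upright black peg of nut c: 12 mm across, a sleeve that spins freely on its pin, its upper 39 mm free above the arm; 32 mm from the nut's axis and 56 mm above the nut's origin (about 107 mm above the bench). The nut runs easily (1 to 2 N) for 2.7 to 3.9 rad, then comes firm over 0.3 rad: 6 to 9 N more, square to the arm, is properly firm, 12 N more is too much
- nut_d: steel crank nut at (-55,-55) mm in the valve box's frame (near side, right); origin on its turning axis at its underside (50 to 52 mm above the bench at the start), z up, x along its arm. Round hub 25 mm across and 18 mm tall, flat arm (top 16 mm above the origin) and upright peg 32 mm out. Nut a is across from c, b from d. Clockwise from above tightens, sinking 2 mm per radian
- peg_d (a point): top centre of the upright black peg of nut d: 12 mm across, a sleeve that spins freely on its pin, its upper 39 mm free above the arm; 32 mm from the nut's axis and 56 mm above the nut's origin (about 107 mm above the bench). The nut runs easily (1 to 2 N) for 2.7 to 3.9 rad, then comes firm over 0.3 rad: 6 to 9 N more, square to the arm, is properly firm, 12 N more is too much
- hook: suction hook, clear 52 mm cup with a steel hook, 50 mm tall; bystander; origin at its underside
- pumice: grey pumice block 50 x 85 x 32 mm; bystander; origin at its underside
- pump_bottle: closed white pump bottle, 68 mm across, 194 mm tall; bystander; origin at its underside
- squeegee: acrylic squeegee lying flat, 260 mm blade; bystander; origin at its underside
- scrubber: long-handled white tub scrubber lying flat, 480 mm long; bystander; origin at its underside
- caddy: clear plastic caddy 140 x 240 x 100 mm; bystander; origin at its underside
- soap_dish: white soap dish, 100 mm across, 30 mm tall; bystander; origin at its underside
- plate: the same cover plate; origin at the centre of its underside, z square to the plate. The nuts stand about 4 mm clear of it at the start; each draws its own corner down onto the box, then bears firmly on it, and stays where it is left. Where a nut comes firm differs each time and cannot be seen, only felt

How it is judged:
By the outcome, as a careful person would: the job done as asked, in the order asked, and still so for the second after the job is handed in, with the robot touching nothing.
It also fails if it takes over 72 s, if anything falls off the work surface, if the arm or the gripper's body presses on something with over 40 N, if the wrist force passes 120 N, or if a joint passes its speed limit or range.

## Robot

A 7-joint arm with a two-finger parallel gripper is mounted at the origin on the work surface. World frame = base frame: x ahead of the robot, y to its left, z up, the work surface at z = 0. Lengths are in mm, angles in rad, forces in N, time in s.
With the tool pointing down it reaches from about 400 to 850 mm from the base axis. Payload 4.4 kg.
Tool frame: the origin (TCP) lies at the centre of the arm's flange, where the gripper is bolted on; the fingertips stand 199 mm ahead of it and the grasp point (between the pads) lies 180 mm ahead of it; z points along the fingers, y is the line along which they close (so a half turn about z gives the same grasp; the last joint's range is limited). The gripper opens to 94 mm and grips with 3 to 60 N. Pads are 16 mm wide; open, the fingers measure 119 mm over their backs; the gripper's body (75 mm by 177 mm) begins 78 mm behind the grasp point.
Start: joints at [1.113, 0.628, 0.038, 1.517, -0.027, 0.996, -0.02], TCP at [248.226, -600.749, 404.678] pointing down, gripper open.
Joint ranges: [-3.06, 3.06], [-0.37, 2.12], [-1.25, 1.32], [0.18, 2.47], [-1.1, 4.24], [0.23, 1.98], [-2.94, 2.94]. Speed limits (rad/s): [2.57, 2.57, 3.14, 3.14, 3.14, 3.14, 3.14].

## Interface

Orientations are given as a 3x3 rotation matrix whose columns are the frame's x, y, z axes.
In Python, from cell import env gives the robot as it stands. The module is installed in compiled form; this text tells all that it offers.
- The arm moves only by the shell command python3 -m crank 'ROWS' [FORCE]. ROWS is a JSON object of lists of equal length, an entry for each row: "translation": the shift along the world's x, y, z each as a share of 0.12 m, from -1 to 1, a list of three; "dr": the turn, a rotation vector about the world's x, y, z each as a share of 360 degrees, from -1 to 1, a list of three; "claw": the opening, from -1 (shut) to 1 (fully open), so that 0 is half open. In form: {"translation": [[x, y, z], ...], "dr": [[rx, ry, rz], ...], "claw": [claw, ...]}. A call has 1 to 12 rows; each row is the pose to reach, as a shift and turn from the pose commanded when the call began, turning the shorter way round; what a row does not reach only later rows make up. A row lasts 1/10 s, in which the tool goes at most 50 mm and 8.59 degrees, less where a joint would pass 70% of its speed; a pose out of reach is approached as far as the arm can. A call with a number of a shift or a turn outside -1 to 1 is refused whole. A call with a gripper value outside its range is refused whole. The fingers move at their own pace and stop on an object; FORCE is the grip in N (left out, the last holds). Time passes only in rows, so rows that repeat a pose let the fingers close. It gives the time, the measured TCP pose, the force, the opening and the grip force at its end, in the units of the state.
- env.observe(): the state, without advancing time (a new reading comes with each control period).
- env.camera(name): name is "side" or "top" or "wrist"; returns (picture, depth): 384x512x3 uint8, red, green, blue; 384x512 float32, mm along the optical axis (not along the pixel's ray), 0 where there is no reading.
- env.get_calibration(name): a dict with "vfov" (degrees; the focal length in pixels is half the picture's height over the tangent of half this angle, whatever the lens; pixels are square), "cx", "cy" (the principal point, pixels), "D" ([k1, k2, p1, p2, k3] as OpenCV has them; the pictures are not rectified), "R" (3x3) and "t" (3): a world point X has camera coordinates R X + t. Camera axes: x right, y down, z forward; pixel columns grow to the right and rows downward; lengths in mm; the calibration is good to about 2 mm. A picture is of the moment at which its call begins: read the wrist's pose just before it. get_calibration takes no time and is no camera call; for the wrist camera it gives the pose at the moment of the call.
- env.close_job(): hands the job in; it is judged then, once.
Trained networks look in the newest picture that a camera, given by its name, has taken for a name from the list of things; names that differ only in an ending like _2 or _b are one class to them, and where a whole thing is asked for, a point or a joint stands for the part that bears it (a point fixed in the world has none). Each returns a list of dicts, best first, with "score" (0 to 1); they miss things now and then, are a little off and sometimes report something else, mostly with a low value. They report only what shows in the picture. A call takes as long as a camera call.
- env.regions_of(camera, thing): "mask" (384x512 bool, what is visible of it) and "box" ([centre column, centre row, width, height] in pixels, round what is visible of it).
The state is a dict: "t": time; "joints": joint angles; "qvel": joint speeds; "tau": joint torques, N m; "position": TCP position; "tool_rot": TCP orientation; "ft_force": force on the tool from outside, world axes, zero at the start; "moment": the same for the moment, N m; "width": finger opening in mm; "grip_force": force on a finger pad.
Only numpy, scipy, OpenCV 4.12 (cv2) and the standard library are available. Lean on these libraries where they do the work, as an engineer would, in place of code of your own. Each camera call takes 0.05 s, during which the arm holds its last target. There are 200 camera calls.

## Working session

There is one attempt and no reset: what is moved stays moved. The work goes in short steps, Python scripts to look and compute and a shell command to move; the robot and the scene stay as the last step left them, time stands still between calls to the robot, and variables do not carry over. Pictures are saved under pics/ and viewed, at most 10 in all, crops included, and the job is handed in when it is done.

```bash
mkdir -p pics
cat > h.py <<'E'
import numpy as np, cv2
from cell import env
def cal(n):
    c=env.get_calibration(n); f=192/np.tan(np.radians(c['vfov'])/2)
    K=np.array([[f,0,c['cx']],[0,f,c['cy']],[0,0,1.]]); return K,np.array(c['D'],float),np.array(c['R']),np.array(c['t']).ravel()
def back(n,uv,z=None,depth=None,C=None):
    K,D,R,t=C or cal(n); uv=np.array(uv,float).reshape(-1,2)
    p=cv2.undistortPoints(uv.reshape(-1,1,2),K,D).reshape(-1,2); d=np.c_[p,np.ones(len(p))]
    if depth is not None: return (d*np.array(depth).reshape(-1,1)-t)@R
    o=-R.T@t; w=d@R; return o+w*((z-o[2])/w[:,2])[:,None]
def proj(n,X,C=None):
    K,D,R,t=C or cal(n); return cv2.projectPoints(np.array(X,float).reshape(-1,1,3),cv2.Rodrigues(R)[0],t,K,D)[0].reshape(-1,2)
E
python3 - <<'E'
from h import *
for n in('top','side'):
    p,d=env.camera(n); np.savez('pics/'+n,p=p,d=d); cv2.imwrite(f'pics/{n}0.png',p[:,:,::-1])
    K,D,R,t=cal(n); print(n,K[0,0],(-R.T@t).round(),R.round(2).tolist())
    for th in('valve_box','plate','nut_a','peg_a','pump_bottle','caddy','hook','soap_dish'):
        for r in env.regions_of(n,th)[:5]:
            m=r['mask']&(d>0); v,u=np.nonzero(m)
            if len(u)==0: continue
            P=back(n,np.c_[u,v],depth=d[v,u])
            print(th,round(r['score'],2),np.round(r['box']),len(u),np.median(P,0).round(1),P.min(0).round(),P.max(0).round())
print(env.observe())
E
```

```text
top 356.2998499527147 [ 324.   -3. 1229.] [[-0.02, -1.0, 0.01], [-0.97, 0.02, -0.24], [0.23, -0.01, -0.97]]
valve_box 0.7 [247. 210.  56.  63.] 2765 [548.6  26.1  46.1] [454. -74.  -4.] [664. 130. 109.]
plate 0.87 [249. 207.  55.  55.] 2151 [554.1  26.4  46.9] [465. -63.  39.] [645. 118.  68.]
nut_a 0.62 [235. 221.  10.  12.] 68 [505.1  69.3  69.9] [485.  51.  45.] [526.  86. 111.]
nut_a 0.53 [224. 191.  20.   6.] 41 [604.3  99.1  69.9] [596.  82.  65.] [611. 118. 109.]
nut_a 0.53 [262. 220.  17.  10.] 59 [503.1 -26.   68.2] [495. -42.  61.] [513.   0. 113.]
peg_a 0.48 [227. 192.  15.   8.] 58 [603.8  91.9  69.5] [594.  75.  61.] [614. 118. 109.]
peg_a 0.42 [264. 220.  14.   3.] 54 [503.1 -25.9  68.3] [495. -42.  62.] [513.   0. 113.]
pump_bottle 0.73 [419. 234.  39.  24.] 670 [ 443.3 -510.8  132.6] [ 413. -637.   -3.] [ 499. -495.  200.]
caddy 0.83 [399. 181.  83.  52.] 3542 [ 637.2 -511.7   10. ] [ 552. -676.   -5.] [ 736. -373.  107.]
hook 0.57 [192. 228.  13.  16.] 170 [498.5 215.5   8.4] [476. 195.  -4.] [523. 241.  50.]
hook 0.17 [227. 191.  18.  11.] 101 [604.4  99.   68.9] [5
[... 1483 characters left out ...]
05, -0.01999141]), 'qvel': array([-0.00206925,  0.00046435,  0.00074655,  0.0011123 , -0.00033542,
        0.00225695, -0.0006649 ]), 'tau': array([-1.66398055e-03, -5.49587417e+01,  1.14270765e+00, -1.86947465e+01,
       -5.23699354e-02,  1.56966015e-02, -2.27567818e-05]), 'position': array([ 248.22222773, -600.75153756,  404.69915879]), 'tool_rot': array([[ 9.24231223e-01,  3.81833266e-01,  5.01809356e-05],
       [ 3.81833268e-01, -9.24231223e-01, -4.34019849e-05],
       [ 2.98064658e-05,  5.92742202e-05, -9.99999998e-01]]), 'ft_force': array([-0.08300612, -0.33638903,  0.2206224 ]), 'moment': array([-0.05745837, -0.06502304,  0.02958569]), 'grip_force': 0.0, 'width': 94.31327863045792}
```

Run:
```python
from h import *
z=np.load('pics/top.npz');p,d=z['p'],z['d']
z2=np.load('pics/side.npz');p2,d2=z2['p'],z2['d']
a=cv2.resize(p[150:260,190:310],(480,440),interpolation=cv2.INTER_CUBIC)
b=cv2.resize(p2[170:260,200:310],(480,393),interpolation=cv2.INTER_CUBIC)
cv2.imwrite('pics/crop.png',np.vstack([cv2.resize(a,(400,300)) if 0 else a])[:,:,::-1]); 
im=np.zeros((440,800,3),np.uint8); im[:,:480]=a; im[:262,480:]=cv2.resize(b,(320,262)); cv2.imwrite('pics/c1.png',im[:,:,::-1])
v,u=np.nonzero(d>0);P=back('top',np.c_[u,v],depth=d[v,u])
k=(abs(P[:,0]-555)<130)&(abs(P[:,1]-27)<130)
q=P[k&(P[:,2]>20)&(P[:,2]<52)]; print(cv2.minAreaRect(q[:,:2].astype(np.float32)))
for n,D in(('top',d),('side',d2)):
    v,u=np.nonzero(D>0);P=back(n,np.c_[u,v],depth=D[v,u])
    k=(abs(P[:,0]-555)<130)&(abs(P[:,1]-27)<130)&(P[:,2]>80)&(P[:,2]<130)
    m=np.zeros(D.shape,np.uint8);m[v[k],u[k]]=1
    nc,L=cv2.connectedComponents(m)
    M=np.full(D.shape+(3,),np.nan);M[v,u]=P
    for i in range(1,nc): s=M[L==i]; vv,uu=np.nonzero(L==i); print(n,len(s),uu.mean().round(1),vv.mean().round(1),s.mean(0).round(1),s.max(0).round(1))
```

```text
((572.1156005859375, 28.468666076660156), (222.13417053222656, 190.32533264160156), 5.340819358825684)
top 17 269.6 180.9 [629.9 -50.3 102.4] [634.8 -45.  112.9]
top 17 218.2 189.5 [604.9 118.1 101.2] [612.4 123.4 113.8]
top 17 237.8 214.9 [519.   55.1 102.8] [524.8  60.4 111.3]
top 16 255.6 220.8 [499.1  -1.5 102.3] [504.2   3.6 112.8]
side 20 252.0 183.8 [627.4 -46.9  94.2] [635.1 -40.1 105.6]
side 21 271.0 201.0 [497.3   3.3  94.9] [504.2   7.3 105.4]
side 26 225.6 204.3 [602.7 122.2  94.9] [609.3 127.6 109.5]
side 30 256.5 205.7 [517.2  58.6  94.1] [523.7  63.6 107.4]
```

View pics/c1.png

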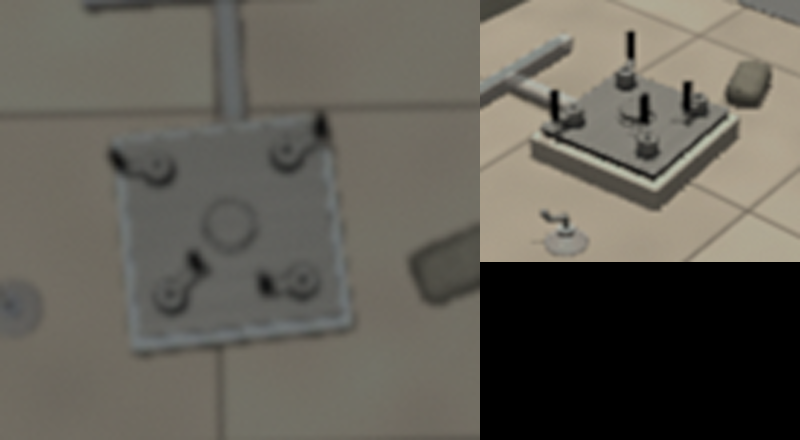

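View pics/top0.png

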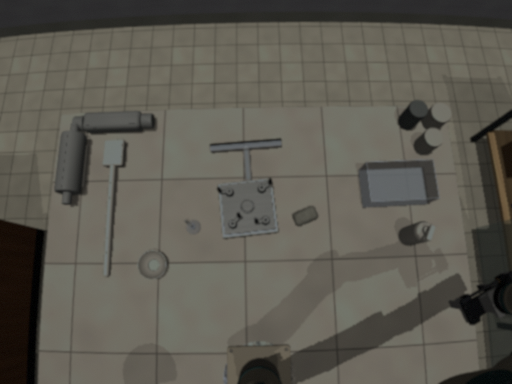

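Run:
```python
from h import *
from scipy.optimize import least_squares
z=np.load('pics/top.npz');p,d=z['p'],z['d']; z2=np.load('pics/side.npz')
C=cal('top')
hub=np.array([[171,295],[158,168],[287,152],[301,281]])/4+[190,150]-.375   # a b c d
H=back('top',hub,z=69.5,C=C); print('hubs',H.round(1))
L=np.array([[-55,55],[55,55],[55,-55],[-55,-55]])
def f(q): c,s=np.cos(q[2]),np.sin(q[2]); return L@np.array([[c,s],[-s,c]])+q[:2]
r=least_squares(lambda q:(f(q)-H[:,:2]).ravel(),[555,27,.05]); print(r.x,r.fun.round(1))
# box edges via side/top depth of plate plane
for n,zz in(('top',z),('side',z2)):
    D=zz['d'];v,u=np.nonzero(D>0);P=back(n,np.c_[u,v],depth=D[v,u])
    k=(abs(P[:,0]-555)<105)&(abs(P[:,1]-27)<105)&(P[:,2]>41)&(P[:,2]<51)
    print(n,cv2.minAreaRect(P[k][:,:2].astype(np.float32)),np.median(P[k],0).round(1))
    for h in f(r.x):
        k=(np.hypot(*(P[:,:2]-h).T)<22)&(P[:,2]>63)&(P[:,2]<76); print(n,h.round(1),k.sum(),P[k].mean(0).round(1))
pk={'a':[(518,57)],'b':[(604,120)],'c':[(628.5,-48.5)],'d':[(498.2,1)]}
for i,k in enumerate('abcd'):
    v=np.array(pk[k][0])-f(r.x)[i]; print(k,f(r.x)[i].round(1),np.hypot(*v).round(1),np.degrees(np.arctan2(v[1],v[0])).round(1))
```

```text
hubs [[497.2  74.7  69.5]
 [604.5  85.   69.5]
 [616.  -23.3  69.5]
 [506.4 -32.2  69.5]]
[5.56021907e+02 2.60512102e+01 9.16444437e-02] [-0.9  1.   1.2  0.9 -0.1 -0.3 -0.1 -1.6]
top ((552.6487426757812, 30.289817810058594), (178.4161376953125, 177.328857421875), 4.742648124694824) [554.   27.2  46.7]
top [496.2  75.8] 56 [498.7  74.4  68.8]
top [605.8  85.9] 51 [606.   89.9  69.2]
top [615.8 -23.7] 52 [617.2 -25.7  69. ]
top [506.3 -33.8] 53 [505.9 -30.   68.4]
side ((554.4570922851562, 28.945297241210938), (173.82711791992188, 172.66358947753906), 4.793302536010742) [546.8  41.   43.7]
side [496.2  75.8] 30 [495.8  77.   66.1]
side [605.8  85.9] 27 [603.3  92.1  66. ]
side [615.8 -23.7] 23 [614.8 -22.   66.1]
side [506.3 -33.8] 22 [503.5 -29.5  65.7]
a [496.2  75.8] 28.8 -40.8
b [605.8  85.9] 34.2 92.9
c [615.8 -23.7] 27.9 -62.9
d [506.3 -33.8] 35.7 103.1
```

```bash
R='x'; 
python3 -m crank '{"translation":[[0.43,0.87,0],[0.43,0.87,0],[0.43,0.87,0]],"dr":[[0,0,0.038],[0,0,0.038],[0,0,0.038]],"claw":[-0.36,-0.36,-0.36]}' 30
python3 -m crank '{"translation":[[0.43,0.87,0],[0.43,0.87,0],[0.43,0.87,0]],"dr":[[0,0,0.038],[0,0,0.038],[0,0,0.038]],"claw":[-0.36,-0.36,-0.36]}'
python3 -m crank '{"translation":[[0.43,0.87,0],[0.43,0.87,0],[0.43,0.87,0]],"dr":[[0,0,0.038],[0,0,0.038],[0,0,0.038]],"claw":[-0.36,-0.36,-0.36]}'
```

```text
t: 1.2
position: [302.8, -491.8, 404.7]
tool_rot: [[0.803, 0.596, 0.002], [0.596, -0.803, 0.004], [0.004, -0.002, -1.0]]
ft_force: [1.0, 0.3, 0.7]
width: 73.7
grip_force: 0.0
t: 1.5
position: [353.8, -387.6, 405.0]
tool_rot: [[0.64, 0.769, 0.001], [0.769, -0.64, 0.002], [0.003, -0.0, -1.0]]
ft_force: [0.3, 0.0, -0.8]
width: 49.5
grip_force: 0.0
t: 1.8
position: [405.2, -283.3, 405.1]
tool_rot: [[0.44, 0.898, 0.002], [0.898, -0.44, 0.002], [0.002, 0.001, -1.0]]
ft_force: [0.4, -0.5, 0.6]
width: 30.2
grip_force: 0.0
```

```bash
python3 -m crank '{"translation":[[0.43,0.87,0],[0.43,0.87,0],[0.43,0.87,0]],"dr":[[0,0,0.038],[0,0,0.038],[0,0,0.038]],"claw":[-0.36,-0.36,-0.36]}'
python3 -m crank '{"translation":[[0.43,0.87,0],[0.43,0.87,0],[0.43,0.87,0]],"dr":[[0,0,0.038],[0,0,0.038],[0,0,0.038]],"claw":[-0.36,-0.36,-0.36]}'
python3 -m crank '{"translation":[[0,0.87,0],[0,0.87,0],[0,0.87,0],[0,0.87,0]],"dr":[[0,0,0.038],[0,0,0.038],[0,0,0.038],[0,0,0.038]],"claw":[-0.36,-0.36,-0.36,-0.36]}'
python3 - <<'E'
from h import *
p,d=env.camera('wrist'); C=cal('wrist'); np.savez('pics/w',p=p,d=d); import pickle; pickle.dump(C,open('pics/w.pkl','wb'))
cv2.imwrite('pics/w0.png',p[:,:,::-1]); print((-C[2].T@C[3]).round(),C[2].round(2).tolist(),C[0][0,0])
v,u=np.nonzero(d>0);P=back('wrist',np.c_[u,v],depth=d[v,u],C=C)
M=np.full(d.shape+(3,),np.nan);M[v,u]=P
k=(abs(P[:,0]-555)<130)&(abs(P[:,1]-27)<130)
m=np.zeros(d.shape,np.uint8);kk=k&(P[:,2]>85)&(P[:,2]<125);m[v[kk],u[kk]]=1
nc,L,st,ce=cv2.connectedComponentsWithStats(m)
for i in range(1,nc):
    if st[i,4]>10: print('hi',st[i,4],ce[i].round(),np.median(M[L==i],0).round(1),M[L==i].max(0).round(1),M[L==i].min(0).round(1))
q=P[k&(P[:,2]>42)&(P[:,2]<52)]; print(cv2.minAreaRect(q[:,:2].astype(np.float32)),q[:,2].mean())
E
```

```text
t: 2.1
position: [456.7, -178.7, 405.2]
tool_rot: [[0.215, 0.977, 0.003], [0.977, -0.215, 0.002], [0.002, 0.002, -1.0]]
ft_force: [0.4, 1.2, -0.1]
width: 30.0
grip_force: 0.0
t: 2.4
position: [508.2, -74.0, 405.2]
tool_rot: [[-0.022, 1.0, 0.003], [1.0, 0.022, 0.003], [0.003, 0.003, -1.0]]
ft_force: [0.3, 0.5, -0.2]
width: 30.2
grip_force: 0.0
t: 2.8
position: [506.4, 26.8, 404.8]
tool_rot: [[-0.253, 0.968, 0.0], [0.968, 0.253, 0.0], [-0.0, 0.0, -1.0]]
ft_force: [-0.4, -0.8, -0.5]
width: 30.2
grip_force: 0.0
[488.  91. 383.] [[0.97, 0.25, 0.0], [0.24, -0.94, 0.24], [0.06, -0.23, -0.97]] 312.4472988397343
hi 250 [386. 127.] [604.2 116.2 105.2] [612.3 122.8 108. ] [601.  110.9  85. ]
hi 168 [276. 170.] [520.   54.8 105.3] [526.5  59.4 107.7] [514.9  48.2  85.8]
hi 184 [240. 221.] [500.8  -0.  104.7] [506.6   3.5 107.1] [495.2  -8.   86. ]
((557.5069580078125, 25.34833526611328), (170.4797821044922, 169.22332763671875), 5.090029239654541) 45.11302311500596
```

View pics/w0.png

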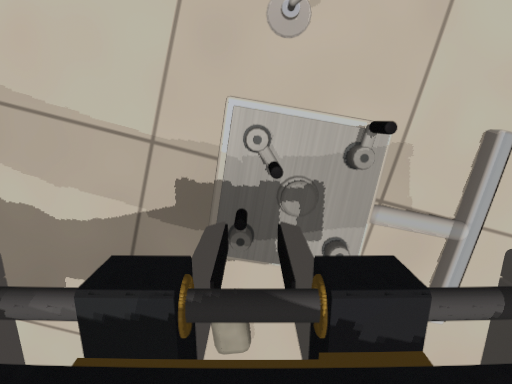

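Run:
```python
from h import *
import pickle
C=pickle.load(open('pics/w.pkl','rb')); d=np.load('pics/w.npz')['d']
H=back('wrist',[[257.5,139.5],[364,157.5],[240,239]],z=69,C=C);print(H.round(1))
print(back('wrist',[[279,172],[391,127],[241,216]],z=107,C=C).round(1))
v,u=np.nonzero(d>0);P=back('wrist',np.c_[u,v],depth=d[v,u],C=C)
for n,k in(('pegs',(P[:,2]>103)&(P[:,2]<112)),):
    for c in((520,56),(604,117),(500,0),(629,-48)):
        s=k&(np.hypot(*(P[:,:2]-c).T)<14); q=P[s]
        if len(q)>5: print(len(q),((q.max(0)+q.min(0))/2).round(1),q.mean(0).round(1),np.ptp(q,axis=0).round(1))
y=np.radians(5.0);c,s=np.cos(y),np.sin(y)
for L in((-55,55),(55,55),(55,-55),(-55,-55)): print((np.array([[c,-s],[s,c]])@L+[556.5,26]).round(1))
```

```text
[[498.2  75.   69. ]
 [606.9  84.7  69. ]
 [506.7 -31.4  69. ]]
[[522.9  54.  107. ]
 [606.9 116.7 107. ]
 [499.9   5.7 107. ]]
132 [520.9  53.8 105.6] [520.6  53.9 105.6] [11.3 11.1  4.3]
149 [606.9 117.  105.6] [606.3 116.8 105.9] [10.8 11.5  4.9]
120 [501.   -2.4 105.1] [501.   -2.1 105.3] [11.3 11.1  4.1]
[496.9  76. ]
[606.5  85.6]
[616.1 -24. ]
[506.5 -33.6]
```

```bash
python3 -m crank '{"translation":[[0.12,0.226,-0.5],[0.12,0.226,-0.5],[0.12,0.226,-0.5],[0.12,0.226,-0.5]],"dr":[[0,0,0.068],[0,0,0.068],[0,0,0.068],[0,0,0.068]],"claw":[-0.36,-0.36,-0.36,-0.36]}'
python3 -m crank '{"translation":[[0,0,-0.2],[0,0,-0.4],[0,0,-0.57],[0,0,-0.57]],"dr":[[0,0,0],[0,0,0],[0,0,0],[0,0,0]],"claw":[-0.36,-0.36,-0.36,-0.36]}'
python3 -m crank '{"translation":[[0,0,0],[0,0,0],[0,0,0],[0,0,0]],"dr":[[0,0,0],[0,0,0],[0,0,0],[0,0,0]],"claw":[-1,-1,-1,-1]}' 25
python3 -m crank '{"translation":[[0,0,0],[0,0,0]],"dr":[[0,0,0],[0,0,0]],"claw":[-1,-1]}'
```

```text
t: 3.25
position: [520.9, 50.5, 343.7]
tool_rot: [[-0.627, 0.779, -0.002], [0.779, 0.627, -0.001], [0.0, -0.002, -1.0]]
ft_force: [-0.1, -1.0, 0.6]
width: 30.0
grip_force: 0.0
t: 3.65
position: [520.1, 50.7, 274.6]
tool_rot: [[-0.625, 0.781, -0.004], [0.781, 0.625, -0.002], [0.001, -0.004, -1.0]]
ft_force: [-0.3, 0.5, -0.3]
width: 30.0
grip_force: 0.0
t: 4.05
position: [521.5, 52.7, 277.5]
tool_rot: [[-0.629, 0.777, 0.003], [0.777, 0.629, 0.0], [-0.002, 0.003, -1.0]]
ft_force: [1.0, -0.2, 3.0]
width: 11.7
grip_force: 25.0
t: 4.25
position: [521.6, 52.7, 277.3]
tool_rot: [[-0.629, 0.777, 0.003], [0.777, 0.629, 0.0], [-0.002, 0.003, -1.0]]
ft_force: [1.6, -0.2, 6.4]
width: 11.0
grip_force: 25.0
```

```bash
python3 -m crank '{"translation":[[0,0,0.04],[0,0,0.04]],"dr":[[0,0,0],[0,0,0]],"claw":[-1,-1]}'
cat > arc.py <<'E'
import numpy as np
def arc(th0,f1,f2,n,r=32):
    f=np.linspace(f1,f2,n+1); a=np.radians(th0)-f
    X=np.c_[r*np.cos(a),r*np.sin(a),-2*f]/120; return (X-X[0])[1:].round(3).tolist()
E
python3 -c "
from arc import *
for s in((0,1.2,12),(1.2,2.4,12)): print(arc(-42.5,*s))
for i in range(24,40): print(round(i/10,1),arc(-42.5,i/10,i/10+.1,1))"
```

```text
t: 4.45
position: [520.1, 52.0, 279.8]
tool_rot: [[-0.629, 0.777, -0.003], [0.777, 0.629, -0.0], [0.001, -0.002, -1.0]]
ft_force: [3.9, -0.6, -13.8]
width: 11.3
grip_force: 25.0
[[-0.019, -0.019, -0.002], [-0.04, -0.035, -0.003], [-0.062, -0.05, -0.005], [-0.086, -0.062, -0.007], [-0.11, -0.072, -0.008], [-0.136, -0.08, -0.01], [-0.162, -0.084, -0.012], [-0.189, -0.086, -0.013], [-0.216, -0.086, -0.015], [-0.242, -0.083, -0.017], [-0.268, -0.077, -0.018], [-0.293, -0.068, -0.02]]
[[-0.024, 0.011, -0.002], [-0.047, 0.024, -0.003], [-0.069, 0.04, -0.005], [-0.089, 0.057, -0.007], [-0.107, 0.077, -0.008], [-0.123, 0.098, -0.01], [-0.137, 0.121, -0.012], [-0.149, 0.145, -0.013], [-0.158, 0.17, -0.015], [-0.165, 0.196, -0.017], [-0.169, 0.222, -0.018], [-0.17, 0.249, -0.02]]
2.4 [[0.001, 0.027, -0.002]]
2.5 [[0.004, 0.026, -0.002]]
2.6 [[0.007, 0.026, -0.002]]
2.7 [[0.009, 0.025, -0.002]]
2.8 [[0.012, 0.024, -0.002]]
2.9 [[0.014, 0.023, -0.002]]
3.0 [[0.016, 0.021, -0.002]]
3.1 [[0.018, 0.02, -0.002]]
3.2 [[0.02, 0.018, -0.002]]
3.3 [[0.022, 0.016, -0.002]]
3.4 [[0.023, 0.013, -0.002]]
3.5 [[0.024, 0.011, -0.002]]
3.6 [[0.025, 0.008, -0.002]]
3.7 [[0.026, 0.006, -0.002]]
3.8 [[0.026, 0.003, -0.002]]
3.9 [[0.027, 0.001, -0.002]]
```

```bash
python3 -m crank '{"translation":[[0,0,0],[0,0,0]],"dr":[[0,0,0],[0,0,0]],"claw":[-0.5,-0.5]}'
python3 -m crank '{"translation":[[0,0,0],[0,0,0],[0,0,0]],"dr":[[0,0,0],[0,0,0],[0,0,0]],"claw":[-1,-1,-1]}' 25
```

```text
t: 4.65
position: [520.3, 53.1, 281.4]
tool_rot: [[-0.63, 0.777, -0.001], [0.777, 0.63, -0.0], [0.0, -0.001, -1.0]]
ft_force: [-0.5, -0.2, -0.2]
width: 22.4
grip_force: 0.0
t: 4.95
position: [520.4, 52.8, 281.5]
tool_rot: [[-0.629, 0.777, -0.0], [0.777, 0.629, -0.0], [-0.0, -0.001, -1.0]]
ft_force: [-0.9, -0.6, 3.0]
width: 11.3
grip_force: 25.0
```

```bash
python3 -m crank '{"translation":[[-0.019,-0.019,-0.002],[-0.04,-0.035,-0.003],[-0.062,-0.05,-0.005],[-0.086,-0.062,-0.007]],"dr":[[0,0,0],[0,0,0],[0,0,0],[0,0,0]],"claw":[-1,-1,-1,-1]}'
python3 -m crank '{"translation":[[-0.024,-0.01,-0.001],[-0.05,-0.018,-0.003],[-0.076,-0.022,-0.005],[-0.103,-0.024,-0.006],[-0.13,-0.024,-0.008],[-0.156,-0.021,-0.01],[-0.182,-0.015,-0.011],[-0.207,-0.006,-0.013]],"dr":[[0,0,0],[0,0,0],[0,0,0],[0,0,0],[0,0,0],[0,0,0],[0,0,0],[0,0,0]],"claw":[-1,-1,-1,-1,-1,-1,-1,-1]}'
```

```text
t: 5.35
position: [510.4, 46.0, 280.6]
tool_rot: [[-0.63, 0.777, 0.002], [0.777, 0.63, 0.002], [0.0, 0.002, -1.0]]
ft_force: [-0.4, 3.6, 4.4]
width: 11.5
grip_force: 25.0
t: 6.15
position: [486.6, 45.5, 279.2]
tool_rot: [[-0.63, 0.777, 0.005], [0.777, 0.63, 0.002], [-0.001, 0.005, -1.0]]
ft_force: [3.1, 4.7, 2.6]
width: 11.1
grip_force: 25.0
```

```bash
python3 -m crank '{"translation":[[-0.024,0.011,-0.002],[-0.047,0.024,-0.003],[-0.069,0.04,-0.005],[-0.089,0.057,-0.007],[-0.107,0.077,-0.008],[-0.123,0.098,-0.01],[-0.137,0.121,-0.012],[-0.149,0.145,-0.013],[-0.158,0.17,-0.015],[-0.165,0.196,-0.017],[-0.169,0.222,-0.018],[-0.17,0.249,-0.02]],"dr":[[0,0,0],[0,0,0],[0,0,0],[0,0,0],[0,0,0],[0,0,0],[0,0,0],[0,0,0],[0,0,0],[0,0,0],[0,0,0],[0,0,0]],"claw":[-1,-1,-1,-1,-1,-1,-1,-1,-1,-1,-1,-1]}'
python3 -m crank '{"translation":[[0.001,0.027,-0.002],[0.001,0.027,-0.002]],"dr":[[0,0,0],[0,0,0]],"claw":[-1,-1]}'
python3 -m crank '{"translation":[[0.004,0.026,-0.002],[0.004,0.026,-0.002]],"dr":[[0,0,0],[0,0,0]],"claw":[-1,-1]}'
```

```text
t: 7.35
position: [465.9, 73.6, 276.8]
tool_rot: [[-0.629, 0.778, 0.002], [0.778, 0.629, -0.001], [-0.003, 0.001, -1.0]]
ft_force: [3.8, -1.5, 7.8]
width: 11.4
grip_force: 25.0
t: 7.55
position: [465.9, 77.2, 276.5]
tool_rot: [[-0.629, 0.777, 0.002], [0.777, 0.629, -0.001], [-0.002, 0.001, -1.0]]
ft_force: [3.2, -1.0, 8.8]
width: 11.8
grip_force: 25.0
t: 7.75
position: [466.1, 80.1, 276.4]
tool_rot: [[-0.629, 0.777, 0.001], [0.777, 0.629, -0.002], [-0.002, 0.0, -1.0]]
ft_force: [2.4, -0.4, 9.2]
width: 11.5
grip_force: 25.0
```

```bash
python3 -m crank '{"translation":[[0.007,0.026,0],[0.007,0.026,0]],"dr":[[0,0,0],[0,0,0]],"claw":[-1,-1]}'
python3 -m crank '{"translation":[[0.009,0.025,0],[0.009,0.025,0]],"dr":[[0,0,0],[0,0,0]],"claw":[-1,-1]}'
python3 -m crank '{"translation":[[0.012,0.024,0],[0.012,0.024,0]],"dr":[[0,0,0],[0,0,0]],"claw":[-1,-1]}'
cat > tan.py <<'E'
import sys,numpy as np
from cell import env
C=dict(a=(497,75.5),b=(606.5,85.3),c=(616,-24),d=(506.5,-33.3))[sys.argv[1]]
o=env.observe(); v=o['position'][:2]-C; th=np.arctan2(v[1],v[0]); t=np.array([np.sin(th),-np.cos(th)]); F=o['ft_force']
print('t',round(o['t'],2),'r',np.hypot(*v).round(1),'th',np.degrees(th).round(1),'resist',(-F[:2]@t).round(2),'radial',(F[:2]@v/np.hypot(*v)).round(2),'Fz',F[2].round(1))
E
python3 tan.py a
```

```text
t: 7.95
position: [466.8, 83.0, 276.2]
tool_rot: [[-0.629, 0.778, 0.001], [0.778, 0.629, -0.002], [-0.002, -0.001, -1.0]]
ft_force: [1.8, -0.4, 8.0]
width: 11.7
grip_force: 25.0
t: 8.15
position: [467.6, 85.8, 276.1]
tool_rot: [[-0.629, 0.778, -0.0], [0.778, 0.629, -0.003], [-0.002, -0.002, -1.0]]
ft_force: [1.8, -0.7, 8.0]
width: 11.5
grip_force: 25.0
t: 8.35
position: [468.7, 88.6, 275.9]
tool_rot: [[-0.629, 0.778, -0.001], [0.778, 0.629, -0.003], [-0.002, -0.003, -1.0]]
ft_force: [0.7, -0.4, 7.1]
width: 11.1
grip_force: 25.0
t 8.35 r 31.2 th 155.2 resist 0.07 radial -0.75 Fz 7.1
```

```bash
python3 -m crank '{"translation":[[0.014,0.023,0],[0.014,0.023,0]],"dr":[[0,0,0],[0,0,0]],"claw":[-1,-1]}'
python3 tan.py a
python3 -m crank '{"translation":[[0.016,0.021,0],[0.016,0.021,0]],"dr":[[0,0,0],[0,0,0]],"claw":[-1,-1]}'
python3 tan.py a
```

```text
t: 8.55
position: [470.1, 91.3, 275.8]
tool_rot: [[-0.629, 0.778, -0.002], [0.778, 0.629, -0.003], [-0.001, -0.004, -1.0]]
ft_force: [0.7, -1.0, 7.3]
width: 11.3
grip_force: 25.0
t 8.55 r 31.2 th 149.6 resist 0.53 radial -1.11 Fz 7.3
t: 8.75
position: [471.7, 93.8, 275.6]
tool_rot: [[-0.629, 0.778, -0.003], [0.778, 0.629, -0.004], [-0.001, -0.005, -1.0]]
ft_force: [1.0, -1.3, 6.7]
width: 11.2
grip_force: 25.0
t 8.75 r 31.2 th 144.2 resist 0.46 radial -1.51 Fz 6.7
```

```bash
python3 -m crank '{"translation":[[0.018,0.02,0],[0.018,0.02,0]],"dr":[[0,0,0],[0,0,0]],"claw":[-1,-1]}'
python3 tan.py a
python3 -m crank '{"translation":[[0.02,0.018,-0.002],[0.02,0.018,-0.002]],"dr":[[0,0,0],[0,0,0]],"claw":[-1,-1]}'
python3 tan.py a
```

```text
t: 8.95
position: [473.5, 96.2, 275.5]
tool_rot: [[-0.629, 0.778, -0.004], [0.778, 0.629, -0.004], [-0.0, -0.005, -1.0]]
ft_force: [-0.7, 0.2, 5.8]
width: 11.4
grip_force: 25.0
t 8.95 r 31.3 th 138.6 resist 0.29 radial 0.63 Fz 5.8
t: 9.15
position: [475.7, 98.6, 275.3]
tool_rot: [[-0.629, 0.777, -0.004], [0.777, 0.629, -0.003], [0.0, -0.006, -1.0]]
ft_force: [-1.7, 0.2, 7.8]
width: 11.5
grip_force: 25.0
t 9.15 r 31.4 th 132.7 resist 1.1 radial 1.26 Fz 7.8
```

```bash
python3 -m crank '{"translation":[[0.022,0.016,-0.002],[0.022,0.016,-0.002]],"dr":[[0,0,0],[0,0,0]],"claw":[-1,-1]}'
python3 tan.py a
python3 -m crank '{"translation":[[0.023,0.013,-0.002],[0.023,0.013,-0.002]],"dr":[[0,0,0],[0,0,0]],"claw":[-1,-1]}'
python3 tan.py a
```

```text
t: 9.35
position: [478.0, 100.8, 275.1]
tool_rot: [[-0.629, 0.777, -0.005], [0.777, 0.629, -0.003], [0.001, -0.006, -1.0]]
ft_force: [-2.2, 1.6, 8.2]
width: 11.2
grip_force: 25.0
t 9.35 r 31.6 th 126.8 resist 0.82 radial 2.58 Fz 8.2
t: 9.55
position: [480.4, 102.6, 274.9]
tool_rot: [[-0.629, 0.777, -0.006], [0.777, 0.629, -0.003], [0.001, -0.006, -1.0]]
ft_force: [-3.7, 1.7, 10.7]
width: 11.6
grip_force: 25.0
t 9.55 r 31.8 th 121.4 resist 2.28 radial 3.42 Fz 10.7
```

```bash
python3 -m crank '{"translation":[[0.022,0.015,0],[0.022,0.015,0]],"dr":[[0,0,0],[0,0,0]],"claw":[-1,-1]}'
python3 tan.py a
```

```text
t: 9.75
position: [482.7, 104.3, 274.7]
tool_rot: [[-0.63, 0.777, -0.007], [0.777, 0.629, -0.004], [0.001, -0.007, -1.0]]
ft_force: [-4.0, 1.3, 10.1]
width: 11.9
grip_force: 25.0
t 9.75 r 32.1 th 116.4 resist 2.98 radial 2.93 Fz 10.1
```

```bash
python3 -m crank '{"translation":[[0.013,0.006,0],[0.013,0.006,0]],"dr":[[0,0,0],[0,0,0]],"claw":[-1,-1]}'
python3 tan.py a
```

```text
t: 9.95
position: [483.9, 104.9, 274.7]
tool_rot: [[-0.629, 0.777, -0.008], [0.777, 0.629, -0.004], [0.002, -0.009, -1.0]]
ft_force: [-5.6, 0.7, 11.5]
width: 11.5
grip_force: 25.0
t 9.95 r 32.2 th 114.1 resist 4.85 radial 2.89 Fz 11.5
```

```bash
python3 -m crank '{"translation":[[0.014,0.006,0],[0.014,0.006,0]],"dr":[[0,0,0],[0,0,0]],"claw":[-1,-1]}'
python3 tan.py a
```

```text
t: 10.15
position: [485.2, 105.6, 274.6]
tool_rot: [[-0.63, 0.777, -0.008], [0.777, 0.63, -0.004], [0.002, -0.009, -1.0]]
ft_force: [-6.7, 0.8, 10.7]
width: 11.7
grip_force: 25.0
t 10.15 r 32.3 th 111.3 resist 5.91 radial 3.17 Fz 10.7
```

```bash
python3 -m crank '{"translation":[[0.008,0.003,0],[0.008,0.003,0]],"dr":[[0,0,0],[0,0,0]],"claw":[-1,-1]}'
python3 tan.py a
```

```text
t: 10.35
position: [485.9, 105.9, 274.6]
tool_rot: [[-0.63, 0.777, -0.009], [0.777, 0.63, -0.005], [0.002, -0.01, -1.0]]
ft_force: [-7.2, 1.1, 11.3]
width: 11.5
grip_force: 25.0
t 10.35 r 32.4 th 110.0 resist 6.41 radial 3.56 Fz 11.3
```

```bash
python3 -m crank '{"translation":[[0.014,0.004,0],[0.014,0.004,0]],"dr":[[0,0,0],[0,0,0]],"claw":[-1,-1]}'
python3 tan.py a
```

```text
t: 10.55
position: [487.4, 106.6, 274.6]
tool_rot: [[-0.63, 0.777, -0.01], [0.777, 0.63, -0.004], [0.003, -0.01, -1.0]]
ft_force: [-7.3, 1.7, 12.4]
width: 11.4
grip_force: 25.0
t 10.55 r 32.5 th 107.2 resist 6.48 radial 3.75 Fz 12.4
```

```bash
python3 -m crank '{"translation":[[0.008,0.002,0],[0.008,0.002,0],[0.008,0.002,0]],"dr":[[0,0,0],[0,0,0],[0,0,0]],"claw":[-1,-1,-1]}'
python3 tan.py a
```

```text
t: 10.85
position: [488.1, 106.8, 274.5]
tool_rot: [[-0.63, 0.777, -0.01], [0.777, 0.63, -0.004], [0.003, -0.011, -1.0]]
ft_force: [-8.4, 2.5, 12.9]
width: 11.3
grip_force: 25.0
t 10.85 r 32.6 th 105.9 resist 7.34 radial 4.74 Fz 12.9
```

```bash
python3 -m crank '{"translation":[[0.009,0.001,0],[0.009,0.001,0],[0.009,0.001,0]],"dr":[[0,0,0],[0,0,0],[0,0,0]],"claw":[-1,-1,-1]}'
python3 tan.py a; python3 -c "
from arc import *
for s in((0,1.2,12),(1.2,2.4,12)): print(arc(-61,*s))
for i in range(24,40): print(round(i/10,1),arc(-61,i/10,i/10+.1,1))"
```

```text
t: 11.15
position: [488.9, 107.1, 274.5]
tool_rot: [[-0.63, 0.777, -0.011], [0.777, 0.63, -0.004], [0.003, -0.011, -1.0]]
ft_force: [-8.3, 1.6, 13.1]
width: 11.5
grip_force: 25.0
t 11.15 r 32.6 th 104.4 resist 7.64 radial 3.62 Fz 13.1
[[-0.024, -0.012, -0.002], [-0.049, -0.021, -0.003], [-0.075, -0.028, -0.005], [-0.101, -0.032, -0.007], [-0.128, -0.033, -0.008], [-0.154, -0.032, -0.01], [-0.181, -0.028, -0.012], [-0.207, -0.022, -0.013], [-0.232, -0.013, -0.015], [-0.256, -0.002, -0.017], [-0.278, 0.012, -0.018], [-0.3, 0.028, -0.02]]
[[-0.02, 0.018, -0.002], [-0.037, 0.038, -0.003], [-0.053, 0.06, -0.005], [-0.066, 0.083, -0.007], [-0.077, 0.107, -0.008], [-0.086, 0.132, -0.01], [-0.092, 0.158, -0.012], [-0.095, 0.185, -0.013], [-0.096, 0.211, -0.015], [-0.094, 0.238, -0.017], [-0.09, 0.264, -0.018], [-0.082, 0.29, -0.02]]
2.4 [[0.01, 0.025, -0.002]]
2.5 [[0.012, 0.024, -0.002]]
2.6 [[0.014, 0.022, -0.002]]
2.7 [[0.017, 0.021, -0.002]]
2.8 [[0.019, 0.019, -0.002]]
2.9 [[0.02, 0.017, -0.002]]
3.0 [[0.022, 0.015, -0.002]]
3.1 [[0.023, 0.013, -0.002]]
3.2 [[0.025, 0.01, -0.002]]
3.3 [[0.025, 0.008, -0.002]]
3.4 [[0.026, 0.005, -0.002]]
3.5 [[0.027, 0.003, -0.002]]
3.6 [[0.027, -0.0, -0.002]]
3.7 [[0.027, -0.003, -0.002]]
3.8 [[0.026, -0.005, -0.002]]
3.9 [[0.025, -0.008, -0.002]]
```

```bash
python3 -m crank '{"translation":[[0.01,0.002,0],[0.01,0.002,0],[0.01,0.002,0]],"dr":[[0,0,0],[0,0,0],[0,0,0]],"claw":[-1,-1,-1]}'
python3 tan.py a
```

```text
t: 11.45
position: [490.0, 107.4, 274.5]
tool_rot: [[-0.63, 0.777, -0.011], [0.777, 0.63, -0.004], [0.004, -0.011, -1.0]]
ft_force: [-9.4, 2.5, 13.2]
width: 11.2
grip_force: 25.0
t 11.45 r 32.7 th 102.4 resist 8.64 radial 4.51 Fz 13.2
```

```bash
python3 -m crank '{"translation":[[0,0,0],[0,0,0],[0,0,0.15],[0,0,0.45],[0,0,0.6],[0,0,0.6]],"dr":[[0,0,0],[0,0,0],[0,0,0],[0,0,0],[0,0,0],[0,0,0]],"claw":[-0.4,-0.4,-0.4,-0.36,-0.36,-0.36]}'
python3 - <<'E'
from h import *
p,d=env.camera('top'); cv2.imwrite('pics/t1.png',cv2.resize(p[150:260,190:310],(480,440))[:,:,::-1])
v,u=np.nonzero(d>0);P=back('top',np.c_[u,v],depth=d[v,u])
for c in((630,-51),(488,107)):
    s=(np.hypot(*(P[:,:2]-c).T)<16)&(P[:,2]>85)&(P[:,2]<120); print(s.sum(),P[s].mean(0).round(1))
print(env.observe()['position'])
E
```

```text
t: 12.05
position: [495.0, 107.5, 348.8]
tool_rot: [[-0.629, 0.778, 0.003], [0.778, 0.629, 0.0], [-0.002, 0.003, -1.0]]
ft_force: [0.3, 0.1, -0.5]
width: 30.2
grip_force: 0.0
17 [629.9 -50.3 102.1]
0 [nan nan nan]
[494.45896914 107.22850535 347.42611736]<stdin>:5: RuntimeWarning: Mean of empty slice.
  ret = um.true_divide(
```

```bash
python3 -m crank '{"translation":[[0.57,-0.663,0],[0.57,-0.663,0],[0.57,-0.663,0]],"dr":[[0,0,-0.043],[0,0,-0.043],[0,0,-0.043]],"claw":[-0.3,-0.3,-0.3]}'
python3 -m crank '{"translation":[[0.57,-0.663,0],[0.57,-0.663,0],[0.57,-0.663,0],[0.57,-0.663,0]],"dr":[[0,0,-0.043],[0,0,-0.043],[0,0,-0.043],[0,0,-0.043]],"claw":[-0.3,-0.3,-0.3,-0.3]}'
python3 - <<'E'
from h import *
p,d=env.camera('wrist'); C=cal('wrist')
v,u=np.nonzero(d>0);P=back('wrist',np.c_[u,v],depth=d[v,u],C=C)
for c in((631,-51),(488,107),(606,117),(501,-2)):
    s=(np.hypot(*(P[:,:2]-c).T)<16)&(P[:,2]>90)&(P[:,2]<113); print(s.sum(),P[s].mean(0).round(1) if s.any() else '')
print(env.observe()['position'])
E
```

```text
t: 12.4
position: [565.4, 21.7, 345.1]
tool_rot: [[-0.389, 0.921, -0.0], [0.921, 0.389, -0.005], [-0.004, -0.002, -1.0]]
ft_force: [-0.6, -0.5, -1.2]
width: 33.1
grip_force: 0.0
t: 12.8
position: [630.9, -52.7, 344.9]
tool_rot: [[-0.138, 0.99, -0.003], [0.99, 0.138, -0.001], [-0.0, -0.003, -1.0]]
ft_force: [-0.2, 0.8, 0.6]
width: 33.2
grip_force: 0.0
268 [631.6 -46.2 104. ]
0 
0 
385 [502.8   1.1 102.2]
[630.27024915 -50.86345581 345.24791765]
```

```bash
python3 -m crank '{"translation":[[0,0,-0.2],[0,0,-0.4],[0,0,-0.53],[0,0,-0.53]],"dr":[[0,0,0],[0,0,0],[0,0,0],[0,0,0]],"claw":[-0.3,-0.3,-0.3,-0.3]}'
python3 -m crank '{"translation":[[0,0,0],[0,0,0],[0,0,0],[0,0,0],[0,0,0]],"dr":[[0,0,0],[0,0,0],[0,0,0],[0,0,0],[0,0,0]],"claw":[-1,-1,-1,-1,-1]}' 25
python3 tan.py c
```

```text
t: 13.25
position: [629.5, -49.8, 281.0]
tool_rot: [[-0.143, 0.99, -0.006], [0.99, 0.143, 0.001], [0.002, -0.006, -1.0]]
ft_force: [-0.7, 0.8, -0.0]
width: 32.8
grip_force: 0.0
t: 13.75
position: [631.8, -51.2, 284.5]
tool_rot: [[-0.14, 0.99, 0.003], [0.99, 0.14, 0.0], [-0.0, 0.003, -1.0]]
ft_force: [1.1, 0.3, 4.2]
width: 11.3
grip_force: 25.0
t 13.75 r 31.5 th -59.8 resist 1.1 radial 0.35 Fz 4.2
```

```bash
python3 -m crank '{"translation":[[-0.024,-0.012,-0.001],[-0.049,-0.021,-0.002],[-0.075,-0.028,-0.003],[-0.101,-0.032,-0.004],[-0.128,-0.033,-0.005],[-0.154,-0.032,-0.006],[-0.181,-0.028,-0.008],[-0.207,-0.022,-0.01],[-0.232,-0.013,-0.011],[-0.256,-0.002,-0.012],[-0.278,0.012,-0.013],[-0.3,0.028,-0.014]],"dr":[[0,0,0],[0,0,0],[0,0,0],[0,0,0],[0,0,0],[0,0,0],[0,0,0],[0,0,0],[0,0,0],[0,0,0],[0,0,0],[0,0,0]],"claw":[-1,-1,-1,-1,-1,-1,-1,-1,-1,-1,-1,-1]}'
python3 tan.py c
python3 -m crank '{"translation":[[-0.02,0.018,-0.001],[-0.037,0.038,-0.002],[-0.053,0.06,-0.003],[-0.066,0.083,-0.004],[-0.077,0.107,-0.005],[-0.086,0.132,-0.007],[-0.092,0.158,-0.008],[-0.095,0.185,-0.01],[-0.096,0.211,-0.011],[-0.094,0.238,-0.012],[-0.09,0.264,-0.013],[-0.082,0.29,-0.014]],"dr":[[0,0,0],[0,0,0],[0,0,0],[0,0,0],[0,0,0],[0,0,0],[0,0,0],[0,0,0],[0,0,0],[0,0,0],[0,0,0],[0,0,0]],"claw":[-1,-1,-1,-1,-1,-1,-1,-1,-1,-1,-1,-1]}'
python3 tan.py c
python3 -m crank '{"translation":[[0.01,0.025,-0.001],[0.022,0.049,-0.002],[0.022,0.049,-0.002]],"dr":[[0,0,0],[0,0,0],[0,0,0]],"claw":[-1,-1,-1]}'
python3 tan.py c
```

```text
t: 14.95
position: [595.7, -47.1, 282.0]
tool_rot: [[-0.141, 0.99, 0.003], [0.99, 0.141, 0.001], [0.001, 0.003, -1.0]]
ft_force: [5.3, 2.7, 3.6]
width: 11.3
grip_force: 25.0
t 14.95 r 30.7 th -131.2 resist 2.25 radial -5.52 Fz 3.6
t: 16.15
position: [585.9, -15.2, 279.9]
tool_rot: [[-0.139, 0.99, 0.002], [0.99, 0.139, -0.003], [-0.003, 0.001, -1.0]]
ft_force: [4.8, -3.7, 1.7]
width: 11.4
grip_force: 25.0
t 16.15 r 31.4 th 163.8 resist 2.21 radial -5.64 Fz 1.7
t: 16.45
position: [588.2, -8.9, 279.5]
tool_rot: [[-0.139, 0.99, 0.0], [0.99, 0.139, -0.003], [-0.003, 0.0, -1.0]]
ft_force: [5.6, -3.7, 0.6]
width: 11.3
grip_force: 25.0
t 16.45 r 31.6 th 151.5 resist 0.56 radial -6.63 Fz 0.6
```

```bash
python3 -m crank '{"translation":[[0.023,0.017,-0.001],[0.023,0.017,-0.001]],"dr":[[0,0,0],[0,0,0]],"claw":[-1,-1]}'
python3 tan.py c
python3 -m crank '{"translation":[[0.019,0.019,-0.001],[0.019,0.019,-0.001]],"dr":[[0,0,0],[0,0,0]],"claw":[-1,-1]}'
python3 tan.py c
python3 -m crank '{"translation":[[0.019,0.019,-0.002],[0.019,0.019,-0.002]],"dr":[[0,0,0],[0,0,0]],"claw":[-1,-1]}'
python3 tan.py c
```

```text
t: 16.65
position: [590.4, -6.0, 279.3]
tool_rot: [[-0.14, 0.99, -0.002], [0.99, 0.14, -0.002], [-0.001, -0.002, -1.0]]
ft_force: [2.1, -3.1, 1.7]
width: 11.2
grip_force: 25.0
t 16.65 r 31.3 th 144.9 resist 1.32 radial -3.55 Fz 1.7
t: 16.85
position: [592.6, -3.0, 279.1]
tool_rot: [[-0.14, 0.99, -0.002], [0.99, 0.14, -0.0], [-0.0, -0.002, -1.0]]
ft_force: [0.6, -2.8, 1.3]
width: 11.2
grip_force: 25.0
t 16.85 r 31.5 th 138.1 resist 1.66 radial -2.31 Fz 1.3
t: 17.05
position: [595.0, -0.3, 279.0]
tool_rot: [[-0.14, 0.99, -0.001], [0.99, 0.14, 0.0], [0.0, -0.001, -1.0]]
ft_force: [0.5, -2.4, 0.1]
width: 11.2
grip_force: 25.0
t 17.05 r 31.7 th 131.6 resist 1.25 radial -2.13 Fz 0.1
```

```bash
python3 -m crank '{"translation":[[0.021,0.016,-0.002],[0.021,0.016,-0.002]],"dr":[[0,0,0],[0,0,0]],"claw":[-1,-1]}'
python3 tan.py c
python3 -m crank '{"translation":[[0.022,0.014,-0.002],[0.022,0.014,-0.002]],"dr":[[0,0,0],[0,0,0]],"claw":[-1,-1]}'
python3 tan.py c
```

```text
t: 17.25
position: [597.5, 1.8, 278.8]
tool_rot: [[-0.14, 0.99, -0.001], [0.99, 0.14, 0.0], [0.001, -0.001, -1.0]]
ft_force: [-0.4, -1.6, -0.1]
width: 11.3
grip_force: 25.0
t 17.25 r 31.7 th 125.5 resist 1.23 radial -1.04 Fz -0.1
t: 17.45
position: [600.2, 3.7, 278.6]
tool_rot: [[-0.141, 0.99, -0.001], [0.99, 0.141, 0.001], [0.001, -0.001, -1.0]]
ft_force: [-1.9, 0.1, 0.0]
width: 11.2
grip_force: 25.0
t 17.45 r 31.9 th 119.7 resist 1.63 radial 1.02 Fz 0.0
```

```bash
python3 -m crank '{"translation":[[0.023,0.013,-0.002],[0.023,0.013,-0.002]],"dr":[[0,0,0],[0,0,0]],"claw":[-1,-1]}'
python3 tan.py c
python3 -m crank '{"translation":[[0.025,0.01,-0.002],[0.025,0.01,-0.002]],"dr":[[0,0,0],[0,0,0]],"claw":[-1,-1]}'
python3 tan.py c
```

```text
t: 17.65
position: [603.1, 5.4, 278.5]
tool_rot: [[-0.141, 0.99, -0.001], [0.99, 0.141, 0.001], [0.001, -0.001, -1.0]]
ft_force: [-2.1, 0.7, 0.1]
width: 11.2
grip_force: 25.0
t 17.65 r 32.1 th 113.7 resist 1.62 radial 1.53 Fz 0.1
t: 17.85
position: [606.1, 6.6, 278.3]
tool_rot: [[-0.141, 0.99, -0.001], [0.99, 0.141, 0.001], [0.001, -0.001, -1.0]]
ft_force: [-2.9, 2.1, 1.8]
width: 11.3
grip_force: 25.0
t 17.85 r 32.2 th 107.9 resist 2.13 radial 2.89 Fz 1.8
```

```bash
python3 -m crank '{"translation":[[0.025,0.011,-0.002],[0.025,0.011,-0.002]],"dr":[[0,0,0],[0,0,0]],"claw":[-1,-1]}'
python3 tan.py c
python3 -m crank '{"translation":[[0.025,0.007,-0.002],[0.025,0.007,-0.002]],"dr":[[0,0,0],[0,0,0]],"claw":[-1,-1]}'
python3 tan.py c
```

```text
t: 18.05
position: [609.1, 7.7, 278.1]
tool_rot: [[-0.14, 0.99, -0.001], [0.99, 0.14, 0.001], [0.001, -0.0, -1.0]]
ft_force: [-3.9, 2.5, 2.1]
width: 11.1
grip_force: 25.0
t 18.05 r 32.5 th 102.2 resist 3.29 radial 3.26 Fz 2.1
t: 18.25
position: [612.0, 8.5, 278.0]
tool_rot: [[-0.14, 0.99, -0.001], [0.99, 0.14, 0.001], [0.001, -0.001, -1.0]]
ft_force: [-4.0, 1.9, 2.9]
width: 11.2
grip_force: 25.0
t 18.25 r 32.7 th 97.1 resist 3.7 radial 2.38 Fz 2.9
```

```bash
python3 -m crank '{"translation":[[0.02,0.003,-0.001],[0.02,0.003,-0.001]],"dr":[[0,0,0],[0,0,0]],"claw":[-1,-1]}'
python3 tan.py c
python3 -m crank '{"translation":[[0.01,0.001,0],[0.01,0.001,0]],"dr":[[0,0,0],[0,0,0]],"claw":[-1,-1]}'
python3 tan.py c
```

```text
t: 18.45
position: [614.0, 8.8, 277.8]
tool_rot: [[-0.14, 0.99, -0.002], [0.99, 0.14, 0.001], [0.001, -0.002, -1.0]]
ft_force: [-4.7, 3.3, 3.6]
width: 10.9
grip_force: 25.0
t 18.45 r 32.9 th 93.4 resist 4.53 radial 3.59 Fz 3.6
t: 18.65
position: [614.8, 9.0, 277.8]
tool_rot: [[-0.14, 0.99, -0.003], [0.99, 0.14, 0.001], [0.001, -0.003, -1.0]]
ft_force: [-7.2, 2.9, 4.1]
width: 11.4
grip_force: 25.0
t 18.65 r 33.0 th 92.0 resist 7.08 radial 3.12 Fz 4.1
```

```bash
python3 -m crank '{"translation":[[0.008,0,0],[0.008,0,0],[0.008,0,0]],"dr":[[0,0,0],[0,0,0],[0,0,0]],"claw":[-1,-1,-1]}'
python3 tan.py c
```

```text
t: 18.95
position: [615.6, 9.0, 277.8]
tool_rot: [[-0.14, 0.99, -0.003], [0.99, 0.14, 0.001], [0.001, -0.003, -1.0]]
ft_force: [-7.5, 1.9, 3.8]
width: 11.2
grip_force: 25.0
t 18.95 r 33.0 th 90.7 resist 7.49 radial 2.01 Fz 3.8
```

```bash
python3 -m crank '{"translation":[[0.012,-0.001,0],[0.012,-0.001,0],[0.012,-0.001,0]],"dr":[[0,0,0],[0,0,0],[0,0,0]],"claw":[-1,-1,-1]}'
python3 tan.py c; python3 -c "
from arc import *
for s in((0,1.2,12),(1.2,2.4,12)): print(arc(89.5,*s))
for i in range(24,40): print(round(i/10,1),arc(89.5,i/10,i/10+.1,1))"
```

```text
t: 19.25
position: [616.9, 9.0, 277.7]
tool_rot: [[-0.14, 0.99, -0.004], [0.99, 0.14, 0.001], [0.001, -0.004, -1.0]]
ft_force: [-7.8, 2.1, 5.5]
width: 11.5
grip_force: 25.0
t 19.25 r 33.0 th 88.4 resist 7.81 radial 1.87 Fz 5.5
[[0.027, -0.002, -0.002], [0.053, -0.006, -0.003], [0.079, -0.013, -0.005], [0.104, -0.022, -0.007], [0.128, -0.034, -0.008], [0.15, -0.048, -0.01], [0.171, -0.064, -0.012], [0.191, -0.083, -0.013], [0.208, -0.103, -0.015], [0.223, -0.125, -0.017], [0.236, -0.148, -0.018], [0.247, -0.172, -0.02]]
[[0.008, -0.025, -0.002], [0.014, -0.051, -0.003], [0.017, -0.078, -0.005], [0.017, -0.105, -0.007], [0.015, -0.131, -0.008], [0.01, -0.157, -0.01], [0.002, -0.183, -0.012], [-0.008, -0.208, -0.013], [-0.02, -0.231, -0.015], [-0.035, -0.253, -0.017], [-0.052, -0.274, -0.018], [-0.071, -0.293, -0.02]]
2.4 [[-0.021, -0.017, -0.002]]
2.5 [[-0.022, -0.015, -0.002]]
2.6 [[-0.024, -0.012, -0.002]]
2.7 [[-0.025, -0.01, -0.002]]
2.8 [[-0.026, -0.007, -0.002]]
2.9 [[-0.026, -0.005, -0.002]]
3.0 [[-0.027, -0.002, -0.002]]
3.1 [[-0.027, 0.0, -0.002]]
3.2 [[-0.026, 0.003, -0.002]]
3.3 [[-0.026, 0.006, -0.002]]
3.4 [[-0.025, 0.008, -0.002]]
3.5 [[-0.024, 0.011, -0.002]]
3.6 [[-0.023, 0.013, -0.002]]
3.7 [[-0.022, 0.015, -0.002]]
3.8 [[-0.02, 0.018, -0.002]]
3.9 [[-0.018, 0.019, -0.002]]
```

```bash
python3 -m crank '{"translation":[[0.008,-0.001,0],[0.008,-0.001,0],[0.008,-0.001,0]],"dr":[[0,0,0],[0,0,0],[0,0,0]],"claw":[-1,-1,-1]}'
python3 tan.py c
```

```text
t: 19.55
position: [617.7, 9.1, 277.7]
tool_rot: [[-0.141, 0.99, -0.004], [0.99, 0.141, 0.001], [0.001, -0.004, -1.0]]
ft_force: [-8.3, 2.4, 4.9]
width: 11.5
grip_force: 25.0
t 19.55 r 33.1 th 87.1 resist 8.42 radial 2.02 Fz 4.9
```

```bash
python3 -m crank '{"translation":[[0,0,0],[0,0,0],[0,0,0.15],[0,0,0.4],[0,0,0.52],[0,0,0.52]],"dr":[[0,0,0],[0,0,0],[0,0,0],[0,0,0],[0,0,0],[0,0,0]],"claw":[-0.4,-0.4,-0.4,-0.36,-0.36,-0.36]}'
python3 -m crank '{"translation":[[-0.1,0.9,0],[-0.1,0.9,0],[-0.1,0.9,0],[-0.1,0.9,0],[-0.1,0.9,0]],"dr":[[0,0,-0.078],[0,0,-0.078],[0,0,-0.078],[0,0,-0.078],[0,0,-0.078]],"claw":[-0.3,-0.3,-0.3,-0.3,-0.3]}'
python3 - <<'E'
from h import *
p,d=env.camera('wrist'); C=cal('wrist')
v,u=np.nonzero(d>0);P=back('wrist',np.c_[u,v],depth=d[v,u],C=C)
for c in((606,117),):
    s=(np.hypot(*(P[:,:2]-c).T)<16)&(P[:,2]>90)&(P[:,2]<113); print(s.sum(),P[s].mean(0).round(1) if s.any() else '')
print(env.observe()['position'])
E
```

```text
t: 20.15
position: [620.6, 7.9, 342.7]
tool_rot: [[-0.139, 0.99, 0.007], [0.99, 0.139, 0.0], [-0.001, 0.007, -1.0]]
ft_force: [0.2, 0.5, 0.4]
width: 29.9
grip_force: 0.0
t: 20.65
position: [607.0, 116.8, 339.1]
tool_rot: [[0.341, 0.94, -0.001], [0.94, -0.341, -0.001], [-0.001, -0.0, -1.0]]
ft_force: [0.5, -0.8, 0.5]
width: 33.1
grip_force: 0.0
287 [607.8 120.3 103.9]
[607.07287135 116.02071998 339.20959695]
```

```bash
python3 -m crank '{"translation":[[0,0.006,-0.2],[0,0.006,-0.4],[0,0.006,-0.47],[0,0.006,-0.47]],"dr":[[0,0,0],[0,0,0],[0,0,0],[0,0,0]],"claw":[-0.3,-0.3,-0.3,-0.3]}'
python3 -m crank '{"translation":[[0,0,0],[0,0,0],[0,0,0],[0,0,0],[0,0,0]],"dr":[[0,0,0],[0,0,0],[0,0,0],[0,0,0],[0,0,0]],"claw":[-1,-1,-1,-1,-1]}' 25
python3 tan.py b
```

```text
t: 21.1
position: [606.8, 116.0, 282.3]
tool_rot: [[0.343, 0.939, -0.003], [0.939, -0.343, -0.001], [-0.002, -0.003, -1.0]]
ft_force: [0.2, 0.2, 0.1]
width: 32.7
grip_force: 0.0
t: 21.6
position: [607.4, 117.1, 284.7]
tool_rot: [[0.342, 0.94, 0.001], [0.94, -0.342, 0.0], [0.001, 0.001, -1.0]]
ft_force: [-0.4, 0.2, 3.6]
width: 10.9
grip_force: 25.0
t 21.6 r 31.8 th 88.4 resist 0.37 radial 0.2 Fz 3.6
```

```bash
python3 -m crank '{"translation":[[0.027,-0.002,-0.001],[0.053,-0.006,-0.002],[0.079,-0.013,-0.003],[0.104,-0.022,-0.004],[0.128,-0.034,-0.006],[0.15,-0.048,-0.007],[0.171,-0.064,-0.008],[0.191,-0.083,-0.01],[0.208,-0.103,-0.011],[0.223,-0.125,-0.013],[0.236,-0.148,-0.014],[0.247,-0.172,-0.015]],"dr":[[0,0,0],[0,0,0],[0,0,0],[0,0,0],[0,0,0],[0,0,0],[0,0,0],[0,0,0],[0,0,0],[0,0,0],[0,0,0],[0,0,0]],"claw":[-1,-1,-1,-1,-1,-1,-1,-1,-1,-1,-1,-1]}'
python3 tan.py b
python3 -m crank '{"translation":[[0.008,-0.025,-0.001],[0.014,-0.051,-0.002],[0.017,-0.078,-0.003],[0.017,-0.105,-0.005],[0.015,-0.131,-0.006],[0.01,-0.157,-0.008],[0.002,-0.183,-0.01],[-0.008,-0.208,-0.011],[-0.02,-0.231,-0.013],[-0.035,-0.253,-0.014],[-0.052,-0.274,-0.015],[-0.071,-0.293,-0.016]],"dr":[[0,0,0],[0,0,0],[0,0,0],[0,0,0],[0,0,0],[0,0,0],[0,0,0],[0,0,0],[0,0,0],[0,0,0],[0,0,0],[0,0,0]],"claw":[-1,-1,-1,-1,-1,-1,-1,-1,-1,-1,-1,-1]}'
python3 tan.py b
python3 -m crank '{"translation":[[-0.021,-0.017,-0.002],[-0.043,-0.032,-0.003],[-0.043,-0.032,-0.003]],"dr":[[0,0,0],[0,0,0],[0,0,0]],"claw":[-1,-1,-1]}'
python3 tan.py b
```

```text
t: 22.8
position: [637.0, 96.5, 282.3]
tool_rot: [[0.342, 0.94, 0.0], [0.94, -0.342, 0.001], [0.001, 0.0, -1.0]]
ft_force: [-0.8, 2.2, 5.4]
width: 11.4
grip_force: 25.0
t 22.8 r 32.5 th 20.2 resist 2.4 radial -0.02 Fz 5.4
t: 24.0
position: [628.1, 60.8, 280.0]
tool_rot: [[0.343, 0.939, 0.0], [0.939, -0.343, 0.0], [0.0, 0.0, -1.0]]
ft_force: [0.4, 1.7, 1.9]
width: 11.2
grip_force: 25.0
t 24.0 r 32.7 th -48.6 resist 1.42 radial -0.99 Fz 1.9
t: 24.3
position: [622.5, 56.8, 279.5]
tool_rot: [[0.343, 0.939, -0.001], [0.939, -0.343, -0.0], [-0.001, -0.001, -1.0]]
ft_force: [0.1, 1.5, 2.3]
width: 11.4
grip_force: 25.0
t 24.3 r 32.7 th -60.7 resist 0.81 radial -1.29 Fz 2.3
```

```bash
python3 -m crank '{"translation":[[-0.024,-0.012,-0.002],[-0.024,-0.012,-0.002]],"dr":[[0,0,0],[0,0,0]],"claw":[-1,-1]}'
python3 tan.py b
python3 -m crank '{"translation":[[-0.025,-0.01,-0.002],[-0.025,-0.01,-0.002]],"dr":[[0,0,0],[0,0,0]],"claw":[-1,-1]}'
python3 tan.py b
python3 -m crank '{"translation":[[-0.026,-0.007,-0.002],[-0.026,-0.007,-0.002]],"dr":[[0,0,0],[0,0,0]],"claw":[-1,-1]}'
python3 tan.py b
```

```text
t: 24.5
position: [619.9, 55.6, 279.4]
tool_rot: [[0.343, 0.939, -0.001], [0.939, -0.343, -0.0], [-0.0, -0.001, -1.0]]
ft_force: [0.4, 1.5, 1.2]
width: 11.2
grip_force: 25.0
t 24.5 r 32.6 th -65.8 resist 1.02 radial -1.24 Fz 1.2
t: 24.7
position: [616.9, 54.5, 279.2]
tool_rot: [[0.343, 0.939, -0.001], [0.939, -0.343, -0.0], [-0.0, -0.0, -1.0]]
ft_force: [0.3, 0.8, 1.8]
width: 11.1
grip_force: 25.0
t 24.7 r 32.5 th -71.4 resist 0.59 radial -0.69 Fz 1.8
t: 24.9
position: [613.8, 53.7, 279.0]
tool_rot: [[0.342, 0.94, -0.0], [0.94, -0.342, -0.0], [-0.0, -0.0, -1.0]]
ft_force: [0.7, 0.9, 0.7]
width: 11.6
grip_force: 25.0
t 24.9 r 32.5 th -77.1 resist 0.86 radial -0.68 Fz 0.7
```

```bash
python3 -m crank '{"translation":[[-0.026,-0.005,-0.002],[-0.026,-0.005,-0.002]],"dr":[[0,0,0],[0,0,0]],"claw":[-1,-1]}'
python3 tan.py b
```

```text
t: 25.1
position: [610.6, 53.1, 278.8]
tool_rot: [[0.343, 0.939, -0.0], [0.939, -0.343, -0.0], [-0.0, -0.0, -1.0]]
ft_force: [0.2, 1.6, 2.1]
width: 11.0
grip_force: 25.0
t 25.1 r 32.5 th -82.7 resist 0.36 radial -1.57 Fz 2.1
```

```bash
python3 -m crank '{"translation":[[-0.027,-0.002,-0.002],[-0.027,-0.002,-0.002]],"dr":[[0,0,0],[0,0,0]],"claw":[-1,-1]}'
python3 tan.py b
python3 -m crank '{"translation":[[-0.027,0,-0.002],[-0.027,0,-0.002]],"dr":[[0,0,0],[0,0,0]],"claw":[-1,-1]}'
python3 tan.py b
```

```text
t: 25.3
position: [607.4, 52.9, 278.6]
tool_rot: [[0.342, 0.94, -0.0], [0.94, -0.342, -0.0], [-0.0, -0.0, -1.0]]
ft_force: [0.9, 1.6, 0.9]
width: 11.8
grip_force: 25.0
t 25.3 r 32.4 th -88.4 resist 0.97 radial -1.58 Fz 0.9
t: 25.5
position: [604.2, 53.0, 278.3]
tool_rot: [[0.342, 0.94, -0.0], [0.94, -0.342, 0.0], [0.0, -0.0, -1.0]]
ft_force: [0.8, 2.1, 2.0]
width: 11.4
grip_force: 25.0
t 25.5 r 32.4 th -94.1 resist 0.67 radial -2.16 Fz 2.0
```

```bash
python3 -m crank '{"translation":[[-0.026,0.004,-0.002],[-0.026,0.004,-0.002]],"dr":[[0,0,0],[0,0,0]],"claw":[-1,-1]}'
python3 tan.py b
python3 -m crank '{"translation":[[-0.026,0.007,-0.002],[-0.026,0.007,-0.002]],"dr":[[0,0,0],[0,0,0]],"claw":[-1,-1]}'
python3 tan.py b
```

```text
t: 25.7
position: [601.1, 53.4, 278.2]
tool_rot: [[0.342, 0.94, -0.0], [0.94, -0.342, -0.0], [-0.0, -0.0, -1.0]]
ft_force: [1.2, 1.9, 2.2]
width: 11.2
grip_force: 25.0
t 25.7 r 32.3 th -99.6 resist 0.88 radial -2.12 Fz 2.2
t: 25.9
position: [598.0, 54.2, 277.9]
tool_rot: [[0.342, 0.94, -0.0], [0.94, -0.342, -0.0], [-0.0, -0.0, -1.0]]
ft_force: [2.2, 2.2, 2.9]
width: 11.3
grip_force: 25.0
t 25.9 r 32.2 th -105.3 resist 1.53 radial -2.65 Fz 2.9
```

```bash
python3 -m crank '{"translation":[[-0.024,0.011,-0.002],[-0.024,0.011,-0.002]],"dr":[[0,0,0],[0,0,0]],"claw":[-1,-1]}'
python3 tan.py b
python3 -m crank '{"translation":[[-0.023,0.013,-0.002],[-0.023,0.013,-0.002]],"dr":[[0,0,0],[0,0,0]],"claw":[-1,-1]}'
python3 tan.py b
```

```text
t: 26.1
position: [595.2, 55.3, 277.8]
tool_rot: [[0.343, 0.939, -0.0], [0.939, -0.343, -0.001], [-0.001, 0.0, -1.0]]
ft_force: [1.8, 1.4, 3.1]
width: 10.8
grip_force: 25.0
t 26.1 r 32.1 th -110.7 resist 1.22 radial -1.93 Fz 3.1
t: 26.3
position: [592.6, 56.6, 277.6]
tool_rot: [[0.343, 0.939, 0.0], [0.939, -0.343, -0.001], [-0.001, 0.001, -1.0]]
ft_force: [1.7, -2.0, 4.1]
width: 11.1
grip_force: 25.0
t 26.3 r 31.9 th -115.8 resist 2.4 radial 1.08 Fz 4.1
```

```bash
python3 -m crank '{"translation":[[-0.023,0.012,-0.002],[-0.023,0.012,-0.002]],"dr":[[0,0,0],[0,0,0]],"claw":[-1,-1]}'
python3 tan.py b
python3 -m crank '{"translation":[[-0.012,0.008,-0.001],[-0.012,0.008,-0.001]],"dr":[[0,0,0],[0,0,0]],"claw":[-1,-1]}'
python3 tan.py b
```

```text
t: 26.5
position: [590.1, 57.9, 277.5]
tool_rot: [[0.343, 0.939, 0.001], [0.939, -0.343, -0.001], [-0.0, 0.002, -1.0]]
ft_force: [3.6, -3.3, 5.6]
width: 10.9
grip_force: 25.0
t 26.5 r 31.9 th -120.9 resist 4.83 radial 0.99 Fz 5.6
t: 26.7
position: [589.0, 58.5, 277.5]
tool_rot: [[0.343, 0.939, 0.002], [0.939, -0.343, -0.001], [-0.0, 0.002, -1.0]]
ft_force: [4.1, -2.7, 6.0]
width: 11.1
grip_force: 25.0
t 26.7 r 32.0 th -123.1 resist 4.94 radial 0.06 Fz 6.0
```

```bash
python3 -m crank '{"translation":[[-0.013,0.009,0],[-0.013,0.009,0],[-0.013,0.009,0]],"dr":[[0,0,0],[0,0,0],[0,0,0]],"claw":[-1,-1,-1]}'
python3 tan.py b
```

```text
t: 27.0
position: [587.6, 59.5, 277.4]
tool_rot: [[0.343, 0.939, 0.002], [0.939, -0.343, -0.001], [-0.0, 0.003, -1.0]]
ft_force: [4.2, -3.3, 4.5]
width: 11.5
grip_force: 25.0
t 27.0 r 32.0 th -126.2 resist 5.36 radial 0.23 Fz 4.5
```

```bash
python3 -m crank '{"translation":[[-0.008,0.006,0],[-0.008,0.006,0],[-0.008,0.006,0]],"dr":[[0,0,0],[0,0,0],[0,0,0]],"claw":[-1,-1,-1]}'
python3 tan.py b
```

```text
t: 27.3
position: [586.9, 59.9, 277.5]
tool_rot: [[0.344, 0.939, 0.003], [0.939, -0.344, -0.002], [-0.0, 0.003, -1.0]]
ft_force: [5.6, -4.1, 4.4]
width: 11.6
grip_force: 25.0
t 27.3 r 32.0 th -127.7 resist 6.9 radial -0.17 Fz 4.4
```

```bash
python3 -m crank '{"translation":[[-0.009,0.008,0],[-0.009,0.008,0],[-0.009,0.008,0]],"dr":[[0,0,0],[0,0,0],[0,0,0]],"claw":[-1,-1,-1]}'
python3 tan.py b
```

```text
t: 27.6
position: [586.0, 60.7, 277.4]
tool_rot: [[0.344, 0.939, 0.003], [0.939, -0.344, -0.002], [-0.001, 0.004, -1.0]]
ft_force: [5.1, -4.1, 2.9]
width: 11.0
grip_force: 25.0
t 27.6 r 32.0 th -129.8 resist 6.53 radial -0.06 Fz 2.9
```

```bash
python3 -m crank '{"translation":[[-0.012,0.011,0],[-0.012,0.011,0],[-0.012,0.011,0]],"dr":[[0,0,0],[0,0,0],[0,0,0]],"claw":[-1,-1,-1]}'
python3 tan.py b
python3 -m crank '{"translation":[[0,0,0]],"dr":[[0,0,0]],"claw":[-1]}'; python3 tan.py b;  python3 -c "
from arc import *
for s in((0,1.2,12),(1.2,2.4,12)): print(arc(99,*s))
for i in range(24,40): print(round(i/10,1),arc(99,i/10,i/10+.1,1))"
```

```text
t: 27.9
position: [584.7, 61.9, 277.4]
tool_rot: [[0.344, 0.939, 0.004], [0.939, -0.344, -0.002], [-0.001, 0.004, -1.0]]
ft_force: [6.1, -3.7, 3.4]
width: 11.6
grip_force: 25.0
t 27.9 r 32.0 th -133.0 resist 6.99 radial -1.45 Fz 3.4
t: 28.0
position: [584.6, 61.9, 277.4]
tool_rot: [[0.344, 0.939, 0.004], [0.939, -0.344, -0.002], [-0.001, 0.004, -1.0]]
ft_force: [5.8, -5.3, 3.5]
width: 11.5
grip_force: 25.0
t 28.0 r 32.0 th -133.0 resist 7.91 radial -0.09 Fz 3.5
[[0.027, 0.003, -0.002], [0.053, 0.003, -0.003], [0.08, 0.001, -0.005], [0.106, -0.005, -0.007], [0.131, -0.012, -0.008], [0.156, -0.022, -0.01], [0.179, -0.035, -0.012], [0.202, -0.05, -0.013], [0.222, -0.067, -0.015], [0.241, -0.086, -0.017], [0.258, -0.107, -0.018], [0.272, -0.129, -0.02]]
[[0.012, -0.024, -0.002], [0.022, -0.048, -0.003], [0.029, -0.074, -0.005], [0.034, -0.1, -0.007], [0.036, -0.127, -0.008], [0.036, -0.154, -0.01], [0.032, -0.18, -0.012], [0.026, -0.206, -0.013], [0.018, -0.231, -0.015], [0.007, -0.256, -0.017], [-0.006, -0.279, -0.018], [-0.022, -0.3, -0.02]]
2.4 [[-0.018, -0.02, -0.002]]
2.5 [[-0.02, -0.018, -0.002]]
2.6 [[-0.021, -0.016, -0.002]]
2.7 [[-0.023, -0.014, -0.002]]
2.8 [[-0.024, -0.012, -0.002]]
2.9 [[-0.025, -0.009, -0.002]]
3.0 [[-0.026, -0.007, -0.002]]
3.1 [[-0.026, -0.004, -0.002]]
3.2 [[-0.027, -0.001, -0.002]]
3.3 [[-0.027, 0.001, -0.002]]
3.4 [[-0.026, 0.004, -0.002]]
3.5 [[-0.026, 0.007, -0.002]]
3.6 [[-0.025, 0.009, -0.002]]
3.7 [[-0.024, 0.012, -0.002]]
3.8 [[-0.023, 0.014, -0.002]]
3.9 [[-0.021, 0.016, -0.002]]
```

```bash
python3 -m crank '{"translation":[[-0.007,0.007,0],[-0.007,0.007,0],[-0.007,0.007,0]],"dr":[[0,0,0],[0,0,0],[0,0,0]],"claw":[-1,-1,-1]}' >/dev/null
python3 tan.py b
python3 -m crank '{"translation":[[0,0,0]],"dr":[[0,0,0]],"claw":[-1]}'>/dev/null; python3 tan.py b
python3 -m crank '{"translation":[[0,0,0]],"dr":[[0,0,0]],"claw":[-1]}'; python3 tan.py b
```

```text
t 28.3 r 32.1 th -134.3 resist 8.33 radial -1.6 Fz 2.7
t 28.4 r 32.1 th -134.2 resist 8.04 radial -0.21 Fz 2.5
t: 28.5
position: [584.1, 62.3, 277.4]
tool_rot: [[0.344, 0.939, 0.004], [0.939, -0.344, -0.002], [-0.001, 0.005, -1.0]]
ft_force: [6.3, -5.4, 2.5]
width: 11.6
grip_force: 25.0
t 28.5 r 32.1 th -134.3 resist 8.33 radial -0.52 Fz 2.5
```

```bash
python3 -m crank '{"translation":[[0,0,0],[0,0,0],[0,0,0.15],[0,0,0.4],[0,0,0.52],[0,0,0.52]],"dr":[[0,0,0],[0,0,0],[0,0,0],[0,0,0],[0,0,0],[0,0,0]],"claw":[-0.4,-0.4,-0.4,-0.36,-0.36,-0.36]}'
python3 -m crank '{"translation":[[-0.675,-0.54,0],[-0.675,-0.54,0],[-0.675,-0.54,0],[-0.675,-0.54,0],[-0.675,-0.54,0]],"dr":[[0,0,0.01],[0,0,0.01],[0,0,0.01],[0,0,0.01],[0,0,0.01]],"claw":[-0.3,-0.3,-0.3,-0.3,-0.3]}'
python3 - <<'E'
from h import *
p,d=env.camera('wrist'); C=cal('wrist')
v,u=np.nonzero(d>0);P=back('wrist',np.c_[u,v],depth=d[v,u],C=C)
for c in((501,-2),):
    s=(np.hypot(*(P[:,:2]-c).T)<16)&(P[:,2]>90)&(P[:,2]<113); print(s.sum(),P[s].mean(0).round(1) if s.any() else '')
print(env.observe()['position'])
E
```

```text
t: 29.1
position: [582.0, 65.3, 340.4]
tool_rot: [[0.342, 0.94, 0.0], [0.94, -0.342, 0.001], [0.001, -0.0, -1.0]]
ft_force: [0.1, 0.2, -1.3]
width: 30.0
grip_force: 0.0
t: 29.6
position: [501.9, 0.5, 338.8]
tool_rot: [[0.282, 0.959, -0.001], [0.959, -0.282, 0.001], [0.001, -0.001, -1.0]]
ft_force: [0.8, 0.4, -0.6]
width: 32.9
grip_force: 0.0
277 [502.3   1.1 103.3]
[502.2405445    0.72393401 338.9371383 ]
```

```bash
python3 -m crank '{"translation":[[-0.004,-0.023,-0.2],[-0.004,-0.023,-0.4],[-0.004,-0.023,-0.47],[-0.004,-0.023,-0.47]],"dr":[[0,0,0],[0,0,0],[0,0,0],[0,0,0]],"claw":[-0.3,-0.3,-0.3,-0.3]}'
python3 -m crank '{"translation":[[0,0,0],[0,0,0],[0,0,0],[0,0,0],[0,0,0]],"dr":[[0,0,0],[0,0,0],[0,0,0],[0,0,0],[0,0,0]],"claw":[-1,-1,-1,-1,-1]}' 25
python3 tan.py d
```

```text
t: 30.05
position: [501.2, -2.3, 281.8]
tool_rot: [[0.282, 0.96, -0.003], [0.96, -0.282, 0.0], [-0.0, -0.003, -1.0]]
ft_force: [0.2, -0.0, -0.3]
width: 33.0
grip_force: 0.0
t: 30.55
position: [501.3, -3.0, 283.7]
tool_rot: [[0.283, 0.959, 0.001], [0.959, -0.283, 0.0], [0.001, 0.001, -1.0]]
ft_force: [-0.9, 0.9, 4.0]
width: 11.2
grip_force: 25.0
t 30.55 r 30.7 th 99.7 resist 0.69 radial 1.04 Fz 4.0
```

```bash
python3 -m crank '{"translation":[[0.027,0.003,-0.001],[0.053,0.003,-0.002],[0.08,0.001,-0.003],[0.106,-0.005,-0.005],[0.131,-0.012,-0.006],[0.156,-0.022,-0.007],[0.179,-0.035,-0.008],[0.202,-0.05,-0.01],[0.222,-0.067,-0.011],[0.241,-0.086,-0.013],[0.258,-0.107,-0.014],[0.272,-0.129,-0.015]],"dr":[[0,0,0],[0,0,0],[0,0,0],[0,0,0],[0,0,0],[0,0,0],[0,0,0],[0,0,0],[0,0,0],[0,0,0],[0,0,0],[0,0,0]],"claw":[-1,-1,-1,-1,-1,-1,-1,-1,-1,-1,-1,-1]}'
python3 tan.py d
python3 -m crank '{"translation":[[0.012,-0.024,-0.001],[0.022,-0.048,-0.002],[0.029,-0.074,-0.003],[0.034,-0.1,-0.005],[0.036,-0.127,-0.006],[0.036,-0.154,-0.008],[0.032,-0.18,-0.01],[0.026,-0.206,-0.011],[0.018,-0.231,-0.013],[0.007,-0.256,-0.014],[-0.006,-0.279,-0.015],[-0.022,-0.3,-0.016]],"dr":[[0,0,0],[0,0,0],[0,0,0],[0,0,0],[0,0,0],[0,0,0],[0,0,0],[0,0,0],[0,0,0],[0,0,0],[0,0,0],[0,0,0]],"claw":[-1,-1,-1,-1,-1,-1,-1,-1,-1,-1,-1,-1]}'
python3 tan.py d
python3 -m crank '{"translation":[[-0.018,-0.02,-0.002],[-0.038,-0.038,-0.003],[-0.038,-0.038,-0.003]],"dr":[[0,0,0],[0,0,0],[0,0,0]],"claw":[-1,-1,-1]}'
python3 tan.py d
```

```text
t: 31.75
position: [534.7, -18.6, 281.4]
tool_rot: [[0.283, 0.959, 0.003], [0.959, -0.283, 0.001], [0.001, 0.002, -1.0]]
ft_force: [2.8, 4.4, 3.1]
width: 11.6
grip_force: 25.0
t 31.75 r 31.8 th 27.5 resist 2.6 radial 4.46 Fz 3.1
t: 32.95
position: [531.0, -55.8, 279.0]
tool_rot: [[0.284, 0.959, 0.0], [0.959, -0.284, -0.001], [-0.001, 0.0, -1.0]]
ft_force: [5.5, -1.6, -3.3]
width: 11.5
grip_force: 25.0
t 32.95 r 33.2 th -42.6 resist 2.57 radial 5.11 Fz -3.3
t: 33.25
position: [525.6, -60.5, 278.6]
tool_rot: [[0.284, 0.959, -0.002], [0.959, -0.284, -0.001], [-0.002, -0.002, -1.0]]
ft_force: [3.3, -4.2, -2.9]
width: 11.5
grip_force: 25.0
t 33.25 r 33.3 th -54.9 resist 0.25 radial 5.32 Fz -2.9
```

```bash
python3 -m crank '{"translation":[[-0.018,-0.021,0],[-0.018,-0.021,0]],"dr":[[0,0,0],[0,0,0]],"claw":[-1,-1]}' >/dev/null
python3 tan.py d
python3 -m crank '{"translation":[[-0.022,-0.017,0],[-0.022,-0.017,0]],"dr":[[0,0,0],[0,0,0]],"claw":[-1,-1]}' >/dev/null
python3 tan.py d
```

```text
t 33.45 r 33.4 th -59.6 resist 0.81 radial 3.5 Fz -5.5
t 33.65 r 33.5 th -64.9 resist 1.01 radial 2.95 Fz -7.4
```

```bash
python3 -m crank '{"translation":[[-0.023,-0.014,-0.007],[-0.023,-0.014,-0.007]],"dr":[[0,0,0],[0,0,0]],"claw":[-1,-1]}' >/dev/null
python3 tan.py d
python3 -m crank '{"translation":[[-0.024,-0.012,-0.006],[-0.024,-0.012,-0.006]],"dr":[[0,0,0],[0,0,0]],"claw":[-1,-1]}' >/dev/null
python3 tan.py d
```

```text
t 33.85 r 33.7 th -69.6 resist 1.07 radial -0.87 Fz -4.2
t 34.05 r 33.9 th -74.4 resist 0.78 radial -3.76 Fz -0.0
```

```bash
python3 -m crank '{"translation":[[-0.026,-0.003,-0.002],[-0.026,-0.003,-0.002]],"dr":[[0,0,0],[0,0,0]],"claw":[-1,-1]}' >/dev/null
python3 tan.py d
python3 -m crank '{"translation":[[-0.027,-0.002,-0.002],[-0.027,-0.002,-0.002]],"dr":[[0,0,0],[0,0,0]],"claw":[-1,-1]}' >/dev/null
python3 tan.py d
```

```text
t 34.25 r 33.8 th -79.1 resist 1.91 radial -4.57 Fz 1.1
t 34.45 r 33.7 th -83.7 resist 2.37 radial -3.73 Fz 0.8
```

```bash
python3 -m crank '{"translation":[[-0.025,0.003,-0.002],[-0.025,0.003,-0.002]],"dr":[[0,0,0],[0,0,0]],"claw":[-1,-1]}' >/dev/null
python3 tan.py d
python3 -m crank '{"translation":[[-0.015,0.004,-0.001],[-0.015,0.004,-0.001]],"dr":[[0,0,0],[0,0,0]],"claw":[-1,-1]}' >/dev/null
python3 tan.py d
```

```text
t 34.65 r 33.5 th -87.7 resist 4.03 radial -2.69 Fz -0.0
t 34.85 r 33.3 th -89.8 resist 4.96 radial -2.97 Fz -0.0
```

```bash
python3 -m crank '{"translation":[[-0.014,0.003,-0.001],[-0.014,0.003,-0.001],[-0.014,0.003,-0.001]],"dr":[[0,0,0],[0,0,0],[0,0,0]],"claw":[-1,-1,-1]}' >/dev/null
python3 tan.py d
python3 -m crank '{"translation":[[0,0,0]],"dr":[[0,0,0]],"claw":[-1]}' >/dev/null
python3 tan.py d
```

```text
t 35.15 r 33.2 th -92.1 resist 6.41 radial -2.01 Fz 0.4
t 35.25 r 33.2 th -92.1 resist 5.32 radial -2.76 Fz -0.1
```

```bash
python3 -m crank '{"translation":[[-0.016,0.003,0],[-0.016,0.003,0],[-0.016,0.003,0]],"dr":[[0,0,0],[0,0,0],[0,0,0]],"claw":[-1,-1,-1]}' >/dev/null
python3 tan.py d
python3 -m crank '{"translation":[[0,0,0]],"dr":[[0,0,0]],"claw":[-1]}' >/dev/null
python3 tan.py d
```

```text
t 35.55 r 33.2 th -95.0 resist 4.54 radial -2.34 Fz -0.7
t 35.65 r 33.2 th -94.9 resist 6.5 radial -1.87 Fz -1.0
```

```bash
python3 -m crank '{"translation":[[-0.012,0.003,0],[-0.012,0.003,0]],"dr":[[0,0,0],[0,0,0]],"claw":[-1,-1]}' >/dev/null
python3 tan.py d
python3 -m crank '{"translation":[[0,0,0]],"dr":[[0,0,0]],"claw":[-1]}' >/dev/null
python3 tan.py d
python3 -m crank '{"translation":[[0,0,0]],"dr":[[0,0,0]],"claw":[-1]}' >/dev/null
python3 tan.py d
python3 -m crank '{"translation":[[0,0,0]],"dr":[[0,0,0]],"claw":[-1]}'
python3 tan.py d
```

```text
t 35.85 r 33.1 th -96.9 resist 6.91 radial -2.49 Fz -2.5
t 35.95 r 33.1 th -96.9 resist 6.81 radial -2.1 Fz -1.2
t 36.05 r 33.1 th -96.9 resist 6.33 radial -1.97 Fz -2.7
t: 36.15
position: [502.5, -66.2, 277.3]
tool_rot: [[0.283, 0.959, 0.008], [0.959, -0.283, -0.001], [0.002, 0.008, -1.0]]
ft_force: [7.0, 1.7, -2.5]
width: 11.2
grip_force: 25.0
t 36.15 r 33.1 th -96.9 resist 6.69 radial -2.55 Fz -2.5
```

```bash
python3 -m crank '{"translation":[[-0.015,0.003,0],[-0.015,0.003,0]],"dr":[[0,0,0],[0,0,0]],"claw":[-1,-1]}' >/dev/null
python3 tan.py d
python3 -m crank '{"translation":[[0,0,0]],"dr":[[0,0,0]],"claw":[-1]}' >/dev/null
python3 tan.py d
python3 -m crank '{"translation":[[0,0,0]],"dr":[[0,0,0]],"claw":[-1]}' >/dev/null
python3 tan.py d
python3 -m crank '{"translation":[[0,0,0]],"dr":[[0,0,0]],"claw":[-1]}' >/dev/null
python3 tan.py d
```

```text
t 36.35 r 33.1 th -99.7 resist 8.33 radial -3.02 Fz -2.6
t 36.45 r 33.1 th -99.7 resist 7.11 radial -2.65 Fz -3.8
t 36.55 r 33.1 th -99.6 resist 7.35 radial -1.95 Fz -2.5
t 36.65 r 33.1 th -99.7 resist 8.32 radial -2.7 Fz -3.1
```

```bash
python3 -m crank '{"translation":[[-0.006,0.001,0],[-0.006,0.001,0]],"dr":[[0,0,0],[0,0,0]],"claw":[-1,-1]}' >/dev/null
python3 tan.py d
python3 -m crank '{"translation":[[0,0,0]],"dr":[[0,0,0]],"claw":[-1]}' >/dev/null
python3 tan.py d
python3 -m crank '{"translation":[[0,0,0],[0,0,0],[0,0,0.15],[0,0,0.4],[0,0,0.6],[0,0,0.8],[0,0,0.8]],"dr":[[0,0,0],[0,0,0],[0,0,0],[0,0,0],[0,0,0],[0,0,0],[0,0,0]],"claw":[-0.4,-0.4,-0.4,-0.36,-0.36,-0.36,-0.36]}'
python3 -m crank '{"translation":[[-0.35,-0.35,0],[-0.35,-0.35,0],[-0.35,-0.35,0]],"dr":[[0,0,0],[0,0,0],[0,0,0]],"claw":[-0.36,-0.36,-0.36]}' >/dev/null
python3 - <<'E'
from h import *
p,d=env.camera('wrist'); cv2.imwrite('pics/w9.png',p[:,:,::-1])
v,u=np.nonzero(d>0);P=back('wrist',np.c_[u,v],depth=d[v,u])
k=(abs(P[:,0]-556)<75)&(abs(P[:,1]-26)<75)&(P[:,2]>40)&(P[:,2]<50); q=P[k]
print(len(q),np.linalg.lstsq(np.c_[q[:,:2]-[556,26],np.ones(len(q))],q[:,2],rcond=None)[0])
E
```

```text
t 36.85 r 33.1 th -100.3 resist 8.6 radial -1.91 Fz -4.3
t 36.95 r 33.1 th -100.3 resist 8.6 radial -2.74 Fz -3.2
t: 37.65
position: [497.3, -65.8, 374.7]
tool_rot: [[0.284, 0.959, 0.003], [0.959, -0.284, -0.001], [-0.001, 0.003, -1.0]]
ft_force: [-0.2, 0.5, -0.1]
width: 30.1
grip_force: 0.0
14233 [4.48631408e-03 2.25434648e-03 4.43496311e+01]
```

View pics/w9.png

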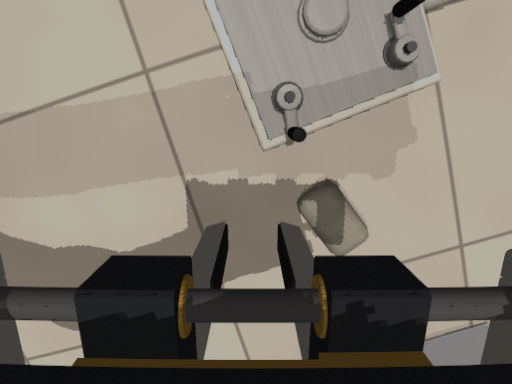

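The wrist picture shows nut d's hub at (289,97) with its peg at (297,134), and nut c's peg at (405,7). The plate is flat within the noise, the pumice is in place, and the gripper is clear of everything.

```bash
python3 -c "
from cell import env
print(env.close_job())"
```

```text
the job is handed in; nothing more can be done
None
```

I tightened the four crank nuts in cross order (a, c, b, d), each about half a turn until it came firm at roughly 7 to 8 N above its running force, and handed the job in at about 38 s; a last depth check showed the plate flat within camera noise, the gripper was clear, and I did not re-check the bathing things individually beyond seeing the pumice still in place.

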